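# Stir the polishing stones in the bowl tumbler

## Robot

A 6-joint arm with a two-finger parallel gripper is mounted at the origin on the work surface. World frame = base frame: x ahead of the robot, y to its left, z up, the work surface at z = 0. Lengths are in m, angles in degrees, forces in N, time in s.
With the tool pointing down it reaches from about 0.35 to 0.875 m from the base axis. Payload 4.2 kg.
Tool frame: the origin (TCP) lies midway between the tips of the shut fingers; the grasp point (between the pads) lies 19 mm behind it; x points along the fingers, y is the direction in which the jaws open and shut, and the axes are right-handed (so a half turn about x gives the same grasp; the last joint's range is limited). The gripper opens to 87 mm and grips with 3 to 60 N. Pads are 19 mm wide; open, the fingers measure 117 mm over their backs; the gripper's body (75 mm by 190 mm) begins 51 mm behind the grasp point.
Start: joints at [-55.829, 22.042, 0.453, 0, -68.411, -14.817], TCP at [0.207, -0.59, 0.199] pointing down, gripper open.
Joint ranges: [-179.83, 179.83], [-69.29, 118.12], [-61.27, 80.66], [-181.25, 117.63], [-171.15, -9.14], [-177.46, 177.46]. Speed limits (degrees/s): [159.86, 159.86, 180, 180, 180, 180].

## Interface

Orientations are given as a 3x3 rotation matrix whose columns are the frame's x, y, z axes.
In Python, from station import r gives the robot as it stands.
- The arm moves only by the tool play_rows, never from a script. Its argument "plan" is a list that holds one entry, the list of rows, each a list of 6 numbers: the shift along the tool's x, y, z in cm, then the turn, a rotation vector about the tool's x, y, z in units of 10 degrees (1.0 is 10 degrees). A call has 1 to 5 rows; each row is the pose to reach, as a shift and turn from the pose commanded when the call began, along the tool's axes at that moment; what a row does not reach only later rows make up. A row lasts 1/8 s, in which the tool goes at most 62.5 mm and 10.7 degrees, less where a joint would pass 70% of its speed; a pose out of reach is approached as far as the arm can. A call with a gripper value outside its range is refused whole. "hand" is the opening, from 0 (shut) to 1 (fully open), set as the call begins (left out, the last holds). The fingers move at their own pace and stop on an object; the grip force is fixed at half the most. Time passes only in rows, so rows that repeat a pose let the fingers close. It gives the time, the measured TCP pose, the force and the opening at its end, in the units of the state.
- r.sense(): the state, without advancing time (a new reading comes with each control period).
- r.capture(name): name is "scene" or "side" or "wrist"; returns (picture, depth): 384x512x3 uint8, blue, green, red; 384x512 float32, m along the optical axis (not along the pixel's ray), 0 where there is no reading.
- r.get_calibration(name): a dict with "vfov" (degrees; the focal length in pixels is half the picture's height over the tangent of half this angle, whatever the lens; pixels are square), "cx", "cy" (the principal point, pixels), "distortion" ([k1, k2, p1, p2, k3] as OpenCV has them; the pictures are not rectified), "rvec" (rotation vector, rad) and "tvec" (3), from world to camera coordinates, as OpenCV has them. Camera axes: x right, y down, z forward; pixel columns grow to the right and rows downward; lengths in m; the calibration is good to about 2 mm. A picture is of the moment at which its call begins: read the wrist's pose just before it. get_calibration takes no time and is no camera call; for the wrist camera it gives the pose at the moment of the call.
- r.finish_job(): hands the job in, once; it reports no verdict.
The state is a dict: "time_s": time; "joints": joint angles; "joint_velocities": joint speeds; "effort": joint torques, N m; "tcp_pos": TCP position; "ee_rot": TCP orientation; "wrist_force": force on the tool from outside, world axes, zero at the start; "moment": the same for the moment, N m; "gripper_width": opening from 0.0 (shut) to 1.0 (fully open).
Only numpy, scipy, OpenCV 4.12 (cv2) and the standard library are available. Lean on these libraries where they do the work, as an engineer would, in place of code of your own. Each camera call takes 0.05 s, during which the arm holds its last target.

## Task

Loosen up the polishing stones in the tumbler's bowl: take the wooden stirring stick out of the glass jar, put its thick end down among the stones and stir them right round the bowl for two or three full turns, so that the stones in every part of the bowl get shifted, coming in at a slant under the bench lamp. Then stand the stick back in the jar, thick end down, and let go. Don't bump the lamp, spill a stone, or shove the jar or the other things on the shelf out of place.

Things in the scene. Friction and masses are not known exactly. Their poses are not given: they have to be found in the camera images.
- stick: turned beech stirring stick, round, 200 mm long, 45 g: thick ball end 22 mm across (lowest 65 mm), then tapering over 18 mm to a 16 mm handle. Origin at the very end of the thick end; z runs along the stick to the handle's top (z = 0.200). At the start it leans 31 degrees from vertical in the jar, thick end on the jar's floor, handle out over the rim, roughly towards the robot (the jar's -x)
- stick_end (a point): the very end of the stick's thick end (same point and axes as the stick's origin)
- jar: open frosted glass jar without its cap, standing loose, on the left or the right of the tumbler, about 450 g: outside 84 mm across, 105 mm tall, wall 4 mm (free bore 74 mm), floor 6 mm thick. Origin at the centre of its underside, z up
- bowl (a point): centre of the floor of the tumbler's bowl, 80 mm above the shelf; z up, x and y within 20 degrees of the world's. Fixed ring trough: flat floor out to 83 mm radius, wall flaring to 107 mm inner (112 outer) radius at the rim, 55 mm above this floor; in the middle a conical hub, 30 mm radius at the floor, 18 at its top, 25 mm high
- stone0_center (a point): centre of polishing stone 1 of 8: loose glazed, slippery ceramic ball, 28 mm across, 28 g, lying in the ring trough
- stone1_center (a point): centre of polishing stone 2 of 8: loose glazed, slippery ceramic ball, 28 mm across, 28 g, lying in the ring trough
- stone2_center (a point): centre of polishing stone 3 of 8: loose glazed, slippery ceramic ball, 28 mm across, 28 g, lying in the ring trough
- stone3_center (a point): centre of polishing stone 4 of 8: loose glazed, slippery ceramic ball, 28 mm across, 28 g, lying in the ring trough
- stone4_center (a point): centre of polishing stone 5 of 8: loose glazed, slippery ceramic ball, 28 mm across, 28 g, lying in the ring trough
- stone5_center (a point): centre of polishing stone 6 of 8: loose glazed, slippery ceramic ball, 28 mm across, 28 g, lying in the ring trough
- stone6_center (a point): centre of polishing stone 7 of 8: loose glazed, slippery ceramic ball, 28 mm across, 28 g, lying in the ring trough
- stone7_center (a point): centre of polishing stone 8 of 8: loose glazed, slippery ceramic ball, 28 mm across, 28 g, lying in the ring trough
- lamp: fixed bench lamp. Its bar light hangs across above the bowl: 32 mm wide, 20 thick, 280 long along the lamp's y, its underside 400 mm above the shelf. Origin on the shelf plane right under the middle of the bar. From there a 14 mm arm at 415 mm height runs 180 mm along the lamp's +x (away from the robot) to an 18 mm column, 430 mm tall, on a 90 x 170 x 18 mm foot
- polish: bystander: standing plastic polish bottle, 64 mm across, 190 mm tall, on the other side of the tumbler than the jar; origin at the centre of its underside
- pad: bystander: round polishing pad, 136 mm across, 29 mm thick, lying flat; origin at the centre of its underside
- gauge: bystander: metal tyre tread gauge with a round dial, about 140 mm long, 15 mm thick, lying along its x; origin under its middle
- brush: bystander: black trim brush, about 185 mm long, 39 mm high, lying bristles up along its x; origin under its middle
- cap: bystander: the jar's metal twist cap, 90 mm across, 17 mm high, does not move; origin at the centre of its underside
- clipboard: bystander: plastic clipboard 310 x 225 mm, 18 mm high at its clip, does not move; origin at the centre of its underside
Not all that is in view belongs to the job. Leave any purple or red look-alike of the jar alone.

How it is judged (in metres and radians):
On the way, in this order (a step that is already met when the one before it is completed fails the run):
1. the stick has been drawn out of the jar (its thick end more than 80 mm to the side of the jar's axis) (horizontal distance between stick_end and jar above 0.08 m), for 0.1 s.
2. stirring: the thick end is down among the stones (within 25 mm of the floor) on the far side of the bowl (z of stick_end in the frame of bowl below 0.025 m and horizontal distance between stick_end and bowl below 0.09 m and x of stick_end in the frame of bowl above 0.03 m and y of stick_end in the frame of bowl between -0.025 and 0.025 m), for 0.04 s.
3. it goes round past one side of the bowl (z of stick_end in the frame of bowl below 0.025 m and horizontal distance between stick_end and bowl below 0.09 m and (y of stick_end in the frame of bowl above 0.035 m or y of stick_end in the frame of bowl below -0.035 m)), for 0.04 s.
4. to the near side (z of stick_end in the frame of bowl below 0.025 m and horizontal distance between stick_end and bowl below 0.09 m and x of stick_end in the frame of bowl below -0.03 m and y of stick_end in the frame of bowl between -0.025 and 0.025 m), for 0.04 s.
5. past a side again, and by now the stones of every quarter of the bowl are shifted: of each two that lay in one quarter, at least one is more than 15 mm from where it was (all of step 3 and distance of any of stone0_center, stone1_center from where it was at the start of the episode above 0.015 m and distance of any of stone2_center, stone3_center from where it was at the start of the episode above 0.015 m and distance of any of stone4_center, stone5_center from where it was at the start of the episode above 0.015 m and distance of any of stone6_center, stone7_center from where it was at the start of the episode above 0.015 m), for 0.04 s.
6. and to the far side again, the full turn closed (all of step 2), for 0.04 s.
At the end, for the whole second after the job is handed in: The stick stands leaning in the upright jar, at rest, thick end down: that end within 40 mm of the jar's axis and within 25 mm of the jar's underside height, the stick less than 52 degrees from vertical; all eight stones are in the bowl (within 100 mm of its axis, below its rim) (horizontal distance between stick_end and jar below 0.04 m and z of stick_end in the frame of jar between 0 and 0.025 m and angle between stick's own z axis and vertical below 0.9 rad and linear speed of stick below 0.03 m/s and angle between jar's own z axis and vertical below 0.1 rad and horizontal distance between each of stone0_center, stone1_center, stone2_center, stone3_center, stone4_center, stone5_center, stone6_center, stone7_center and bowl below 0.1 m and z of each of stone0_center, stone1_center, stone2_center, stone3_center, stone4_center, stone5_center, stone6_center, stone7_center in the frame of bowl below 0.06 m); the robot touches nothing.
It fails at once if the lamp is bumped (more than 3 N) (contact force between lamp and anything else above 3 N).
It fails at once if a stone is spilt from the bowl (horizontal distance between any of stone0_center, stone1_center, stone2_center, stone3_center, stone4_center, stone5_center, stone6_center, stone7_center and bowl above 0.12 m).
It fails at once if the jar is shoved more than 50 mm or tipped over (distance of jar from where it was at the start of the episode above 0.05 m or angle between jar's own z axis and vertical above 0.5 rad).
It fails at once if a bystander is moved more than 30 mm or tipped (distance of any of pad, gauge, brush, polish from where it was at the start of the episode above 0.03 m or angle between polish's own z axis and vertical above 0.4 rad).
It also fails if it takes over 72 s, if anything falls off the work surface, if the arm or the gripper's body presses on something with over 40 N, if the wrist force passes 120 N, or if a joint passes its speed limit or range.

## Working session

There is one attempt and no reset: what is moved stays moved. The work goes in short steps, Python scripts to look and compute and a tool call to move; the robot and the scene stay as the last step left them, time stands still between calls to the robot, and variables do not carry over. Pictures are saved under pics/ and viewed, and the job is handed in when it is done.

Besides the shell and the picture viewer there is one more tool, called after "Emit:" by a JSON object that holds its "name" and its "arguments". play_rows: Moves the arm, as the interface text tells. Its arguments: {"type":"object","properties":{"plan":{"type":"array","items":{"type":"array","items":{"type":"array","items":{"type":"number"}}}},"hand":{"type":"number"}},"required":["plan"]}

```bash
ls; mkdir -p pics; python3 - <<'E'
from station import r
import cv2
print(r.sense())
for n in ("scene","side","wrist"):
    c=r.get_calibration(n); print(n,c)
    p,d=r.capture(n); cv2.imwrite(f"pics/{n}0.png",p)
    import numpy as np; np.save(f"{n}0.npy",d)
E
```

```text
pics
{'time_s': 0.0, 'joints': array([-5.58288993e+01,  2.20914893e+01,  3.79006381e-01, -2.93824341e-02,
       -6.84133379e+01, -1.48162073e+01]), 'joint_velocities': array([-0.00680596,  0.09435374,  0.00439014,  0.03815192, -0.05172735,
        0.04450853]), 'effort': array([ 3.99866303e-04, -3.90665567e+01,  1.87401867e+01,  4.21983808e+00,
        1.09360035e-02, -2.04988678e-04]), 'tcp_pos': array([ 0.20692284, -0.58903904,  0.19824572]), 'ee_rot': array([[-8.38854944e-04, -3.31239019e-01,  9.43546506e-01],
       [ 2.08467340e-03,  9.43544208e-01,  3.31240066e-01],
       [-9.99997475e-01,  2.24484867e-03, -1.00971552e-04]]), 'wrist_force': array([-1.01436343, -0.4712644 , -0.42106672]), 'moment': array([-0.01667524, -0.01262024,  0.01476959]), 'gripper_width': 1.0030389262544772}
scene {'vfov': 55.05601347519017, 'cx': 256.8081338850538, 'cy': 190.2558439033936, 'distortion': array([-0.07969258,  0.        ,  0.        ,  0.        ,  0.        ]), 'rvec': array([ 1.04479259,  2.63288283, -0.73675591]), 'tvec': array([ 0.36271297, -0.21479982,  1.42175259])}
side {'vfov': 52.76268994313451, 'cx': 252.80522376026676, 'cy': 188.61505891461252, 'distortion': array([-0.12613398,  0.        ,  0.        ,  0.        ,  0.        ]), 'rvec': array([ 0.55119339, -2.67291708,  1.16485485]), 'tvec': array([0.44398627, 0.20538509, 1.32424469])}
wrist {'vfov': 65.76355957382216, 'cx': 254.0908658511436, 'cy': 192.73009749571418, 'distortion': array([-0.05550495,  0.        ,  0.        ,  0.        ,  0.        ]), 'rvec': array([-1.70225959, -2.39760717, -0.37605651]), 'tvec': array([ 0.6240475 , -0.03751354,  0.39178939])}
```

View pics/scene0.png

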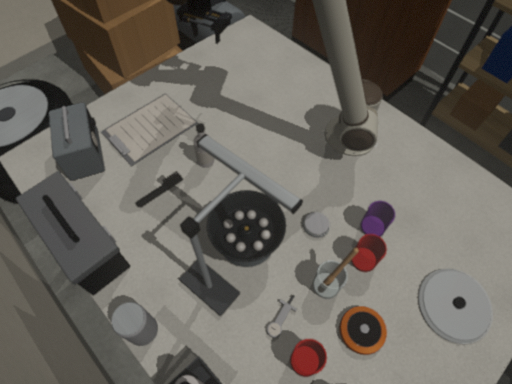

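View pics/side0.png

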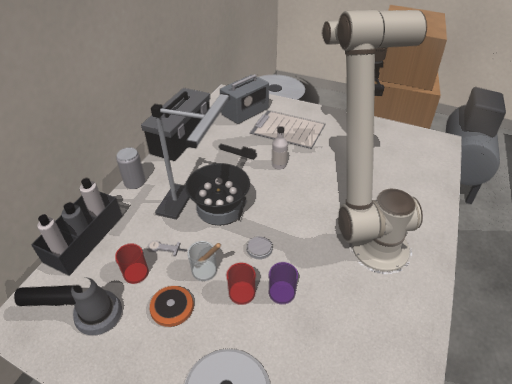

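View pics/wrist0.png

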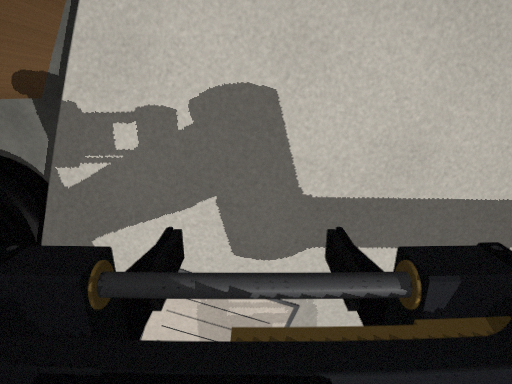

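The scene picture shows the frosted jar with the stick at about (328,280), the stick's top at (356,250). Look-alikes are the red jars at (368,253) and (308,357), the purple jar at (378,218), and a grey canister at (130,320). In the side picture the frosted jar is at (203,262), the red ones at (241,284) and (132,264), and the purple one at (283,283). I choose the clear frosted jar with the stick in it, and will check it in a close crop.

```bash
cat > h.py <<'E'
import numpy as np, cv2
def K(c):
    f=192/np.tan(np.radians(c["vfov"]/2)); return np.array([[f,0,c["cx"]],[0,f,c["cy"]],[0,0,1]])
def ray(c,uv):
    uv=np.array(uv,float).reshape(-1,1,2)
    n=cv2.undistortPoints(uv,K(c),c["distortion"]).reshape(-1,2)
    R,_=cv2.Rodrigues(c["rvec"]); o=-R.T@c["tvec"]
    d=np.c_[n,np.ones(len(n))]@R
    return o,d          # d has unit optical depth
def plane(c,uv,z):
    o,d=ray(c,uv); return o+d*((z-o[2])/d[:,2])[:,None]
def tri(c1,u1,c2,u2):
    o1,d1=ray(c1,u1);o2,d2=ray(c2,u2);d1=d1[0]/np.linalg.norm(d1);d2=d2[0]/np.linalg.norm(d2)
    s=np.linalg.lstsq(np.c_[d1,-d2],o2-o1,rcond=None)[0]
    a=o1+s[0]*d1;b=o2+s[1]*d2
    return (a+b)/2,np.linalg.norm(a-b)
def proj(c,P):
    return cv2.projectPoints(np.array(P,float).reshape(-1,1,3),c["rvec"],c["tvec"],K(c),c["distortion"])[0].reshape(-1,2)
def cloud(c,d):
    v,u=np.mgrid[0:384,0:512]; o,dd=ray(c,np.c_[u.ravel(),v.ravel()])
    P=o+dd*d.ravel()[:,None]; P[d.ravel()==0]=np.nan
    return P.reshape(384,512,3)
E
python3 - <<'E'
import cv2
a=cv2.imread('pics/scene0.png');b=cv2.imread('pics/side0.png')
def crop(im,x,y,w,h,n,s): cv2.imwrite(n,cv2.resize(im[y:y+h,x:x+w],None,fx=s,fy=s,interpolation=cv2.INTER_CUBIC))
crop(a,280,200,130,100,'pics/c1.png',6)
crop(b,150,210,130,100,'pics/c2.png',6)
crop(a,170,110,150,110*1+50,'pics/c3.png',3.7)
crop(b,150,90,150,160,'pics/c4.png',3.7)
E
```

```text
(no output)
```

View pics/c1.png

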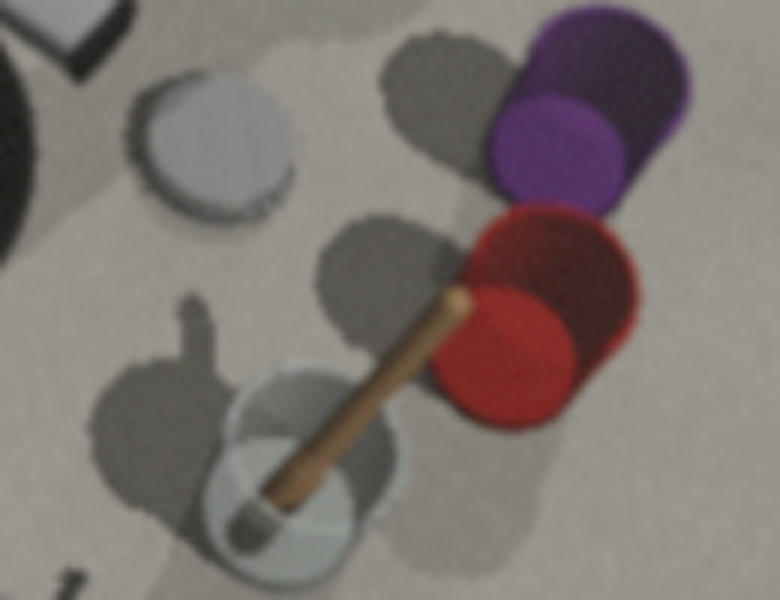

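View pics/c2.png

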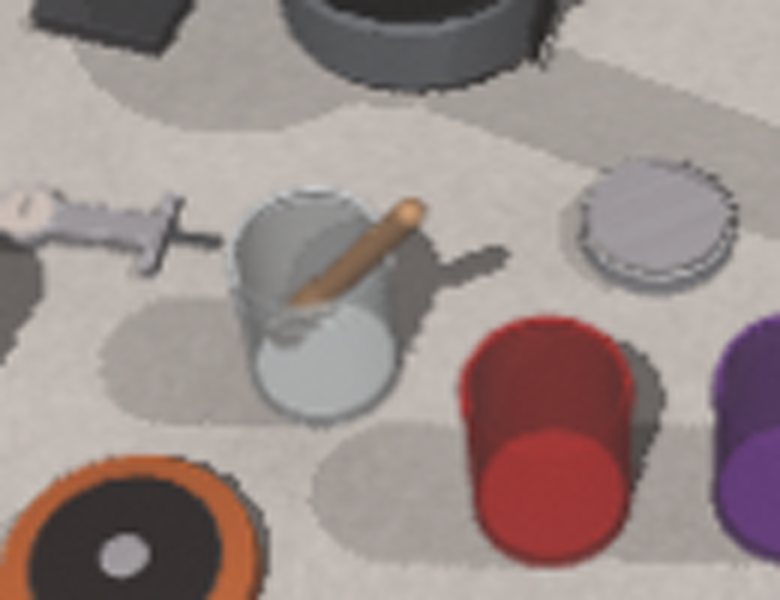

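View pics/c3.png

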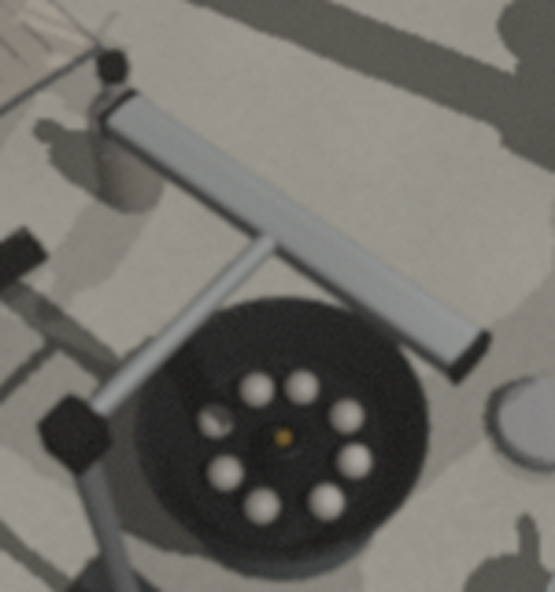

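View pics/c4.png

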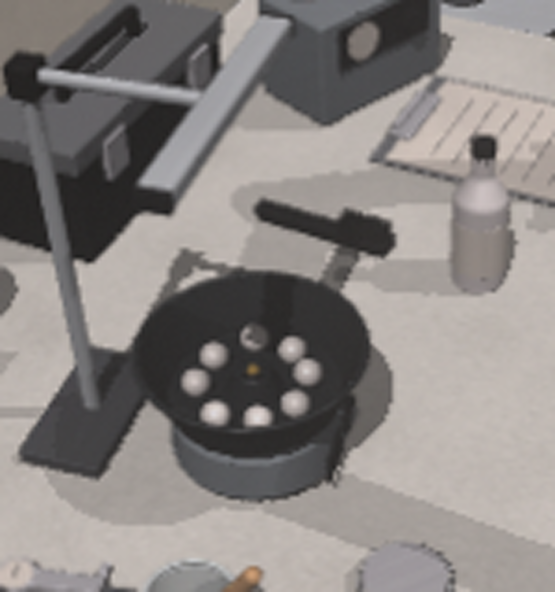

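```bash
cat > m1.py <<'E'
from station import r
from h import *
s=r.get_calibration("scene");t=r.get_calibration("side")
S=lambda x,y,k,X,Y:(x+(X+.5)/k-.5,y+(Y+.5)/k-.5)
np.set_printoptions(precision=4,suppress=True)
top=tri(s,S(280,200,6,457,299),t,S(150,210,6,411,211)); print("sticktop",top)
end=tri(s,S(280,200,6,248,532),t,S(150,210,6,285,335)); print("stick end?",end)
print("hub",tri(s,S(170,110,3.7,284,437),t,S(150,90,3.7,252,371)), plane(s,S(170,110,3.7,284,437),.105),plane(t,S(150,90,3.7,252,371),.105))
for a,b in (((108,115),(280,25)),((486,340),(160,195))):
  print("lamp end",tri(s,S(170,110,3.7,*a),t,S(150,90,3.7,*b)))
for a in ((120,108),(474,350)): print("top plane",plane(s,S(170,110,3.7,*a),.42))
for z,a in ((.105,(313,450)),(.006,(283,512))): print("jar s",plane(s,S(280,200,6,*a),z))
for z,a in ((.105,(313,255)),(.006,(325,360))): print("jar t",plane(t,S(150,210,6,*a),z))
st=[(258,389),(302,386),(348,415),(355,461),(327,501),(263,505),(226,472),(215,420)]
for a in st: print("stone",plane(s,S(170,110,3.7,*a),.094))
d1=np.load('scene0.npy');d2=np.load('side0.npy')
C=cloud(s,d1);D=cloud(t,d2)
for n,c in (("s",C),("t",D)):
    m=(c[...,2]>.39)&(c[...,2]<.43)&(c[...,0]>.3)&(c[...,0]<.9); P=c[m]; 
    print(n,"lamp pts",len(P),np.nanmin(P,0),np.nanmax(P,0))
    bar=P[:,:2]; ct,sz,an=cv2.minAreaRect(bar.astype(np.float32)); print(ct,sz,an)
E
python3 m1.py
```

```text
sticktop (array([0.449 , 0.329 , 0.1764]), np.float64(0.0009585381342042402))
stick end? (array([0.5426, 0.3219, 0.0161]), np.float64(0.0016001699351352598))
hub (array([0.5971, 0.0551, 0.1057]), np.float64(0.00020207982611796053)) [[0.5968 0.0547 0.105 ]] [[0.5975 0.0546 0.105 ]]
lamp end (array([ 0.619 , -0.0854,  0.4053]), np.float64(0.0035817325708264684))
lamp end (array([0.573 , 0.2031, 0.4224]), np.float64(0.0004067836455705072))
top plane [[ 0.6173 -0.0721  0.42  ]]
top plane [[0.5818 0.2024 0.42  ]]
jar s [[0.5216 0.3239 0.105 ]]
jar s [[0.5181 0.3258 0.006 ]]
jar t [[0.5134 0.3252 0.105 ]]
jar t [[0.5192 0.3225 0.006 ]]
stone [[0.5792 0.0038 0.094 ]]
stone [[0.5507 0.0266 0.094 ]]
stone [[0.5416 0.0719 0.094 ]]
stone [[0.5662 0.1054 0.094 ]]
stone [[0.6065 0.1151 0.094 ]]
stone [[0.6456 0.0831 0.094 ]]
stone [[0.6481 0.0419 0.094 ]]
stone [[0.624 0.001 0.094]]
s lamp pts 2536 [ 0.567  -0.0785  0.3979] [0.7952 0.2073 0.43  ]
(0.6889421939849854, 0.07539932429790497) (0.2116381824016571, 0.28487008810043335) 7.106800079345703
t lamp pts 1022 [ 0.5651 -0.082   0.3918] [0.7915 0.2058 0.43  ]
(0.6861392855644226, 0.07193673402070999) (0.21226662397384644, 0.289521723985672) 6.402955055236816
```

```bash
cat > m2.py <<'E'
from station import r
from h import *
s=r.get_calibration("scene");t=r.get_calibration("side")
np.set_printoptions(precision=4,suppress=True)
a=cv2.imread('pics/scene0.png');b=cv2.imread('pics/side0.png')
def axis(im,c,roi):
    x,y,w,h=roi; hsv=cv2.cvtColor(im[y:y+h,x:x+w],cv2.COLOR_BGR2HSV)
    m=cv2.inRange(hsv,(5,70,50),(22,255,255)); 
    n,l,st,_=cv2.connectedComponentsWithStats(m); k=1+np.argmax(st[1:,4])
    v,u=np.nonzero(l==k); p=np.c_[u+x,v+y].astype(float)
    vx,vy,x0,y0=cv2.fitLine(p.astype(np.float32),cv2.DIST_L2,0,.01,.01).ravel()
    o,d=ray(c,[(x0-15*vx,y0-15*vy),(x0+15*vx,y0+15*vy)])
    nn=np.cross(d[0],d[1]); print(len(p),(x0,y0),(vx,vy)); return o,nn/np.linalg.norm(nn)
o1,n1=axis(a,s,(315,240,50,55)); o2,n2=axis(b,t,(195,238,30,28))
d=np.cross(n1,n2); d/=np.linalg.norm(d); d*=np.sign(d[2])
for z in (.0076,.105,.177): print(z,np.linalg.solve(np.array([n1,n2,[0,0,1]]),[n1@o1,n2@o2,z]))
print("dir",d,"lean",np.degrees(np.arccos(d[2])),"az",np.degrees(np.arctan2(d[1],d[0])))
C=cloud(s,np.load('scene0.npy'))
for n,uv in (("red1",(363,261)),("purple",(374,227)),("red2",(306,358)),("polish?",(205,157)),("cap",(317,225)),("pad",(363,330))):
    print(n,plane(s,uv,.006),C[uv[1],uv[0]])
D=cloud(t,np.load('side0.npy'))
for n,uv in (("jar rim L",(190,252)),("jar floor",(204,270)),("polish cap",(281,131))): print(n,D[uv[1],uv[0]])
for n,uv in (("jar floor s",(326,284)),): print(n,C[uv[1],uv[0]])
E
python3 m2.py
```

```text
260 (np.float32(341.96924), np.float32(265.22308)) (np.float32(0.6730615), np.float32(-0.73958653))
107 (np.float32(210.2243), np.float32(251.71028)) (np.float32(0.7643393), np.float32(-0.64481425))
0.0076 [0.5562 0.321  0.0076]
0.105 [0.4941 0.3265 0.105 ]
0.177 [0.4481 0.3306 0.177 ]
dir [-0.5371  0.0473  0.8422] lean 32.62733885710921 az 174.96817117123166
red1 [[0.3772 0.3546 0.006 ]] [0.4096 0.3581 0.0718]
purple [[0.2561 0.3062 0.006 ]] [0.2936 0.3122 0.068 ]
red2 [[0.7156 0.4234 0.006 ]] [0.7153 0.4234 0.0044]
polish? [[ 0.4818 -0.2956  0.006 ]] [ 0.5048 -0.2578  0.064 ]
cap [[0.389  0.1706 0.006 ]] [0.3954 0.1736 0.0194]
pad [[0.5426 0.4864 0.006 ]] [0.5517 0.4845 0.0328]
jar rim L [0.5545 0.3304 0.0905]
jar floor [0.495  0.3541 0.0582]
polish cap [ 0.4809 -0.2764  0.1826]
jar floor s [0.5343 0.3261 0.0518]
```

```bash
cat > g.py <<'E'
from station import r
from h import *
from scipy.spatial.transform import Rotation as Ro
np.set_printoptions(precision=3,suppress=True)
def tool(tilt,psi):
    t,p=np.radians([tilt,psi]); x=np.array([np.sin(t)*np.cos(p),np.sin(t)*np.sin(p),-np.cos(t)])
    y=np.array([-np.sin(p),np.cos(p),0]); return np.c_[x,y,np.cross(x,y)]
def rel(ps,R=None,p0=None,R0=None):
    q=r.sense(); p0=q["tcp_pos"] if p0 is None else np.array(p0); R0=q["ee_rot"] if R0 is None else R0
    for i,p in enumerate(ps):
        Rt=R0 if R is None else (R[i] if isinstance(R,list) else R)
        print(np.round((R0.T@(np.array(p)-p0))*100,2),np.round(Ro.from_matrix(R0.T@Rt).as_rotvec(degrees=True)/10,3))
def st():
    q=r.sense(); print("t",q["time_s"],"p",q["tcp_pos"],"j",q["joints"],"f",q["wrist_force"],"w",q["gripper_width"]); x=q["ee_rot"][:,0]
    print("tilt",np.degrees(np.arccos(-x[2])),"psi",np.degrees(np.arctan2(x[1],x[0])))
E
python3 -c "
from g import *
rel([(.24,-.54,.23),(.33,-.36,.33),(.37,-.15,.33),(.38,.05,.33)],[tool(0,10),tool(0,-4.99),tool(10,-5),tool(20,-5)])"
```

```text
[-3.14  3.55  4.75] [ 0.935 -0.001 -0.009]
[-13.12  17.57  19.2 ] [ 2.434 -0.003 -0.009]
[-13.09  36.06  29.93] [ 2.428 -0.988 -0.222]
[-13.06  54.6   37.5 ] [ 2.408 -1.972 -0.434]
```

Emit:
{"name": "play_rows", "arguments": {"plan": [[[-3,3.5,4,0.6,0,0],[-6,7,7.5,1.2,0,0],[-9,10.5,11,1.8,0,0],[-11.5,14,15,2.4,0,0],[-13,17.5,19,2.4,0,0]]], "hand": 1}}

```text
time_s: 0.78
tcp_pos: [0.3291, -0.3602, 0.3307]
ee_rot: [[0.002, 0.082, 0.997], [-0.001, 0.997, -0.082], [-1.0, -0.001, 0.002]]
wrist_force: [0.4, -0.8, 0.3]
gripper_width: 1.001
```

```bash
python3 -c "
from g import *
st()
rel([(.37,-.15,.33),(.38,.05,.33),(.39,.20,.31),(.415,.333,.235)],[tool(10,-5),tool(20,-5),tool(31.4,-5),tool(31.4,-5)])"
```

```text
t 0.775 p [ 0.329 -0.36   0.331] j [-28.465   4.402  -4.258   0.002 -81.227 -66.234] f [ 0.446 -0.819  0.322] w 1.000818254518594
tilt 0.11281435527952167 psi -29.71577674885
[ 0.05 21.29  2.35] [ 0.031 -0.99   0.002]
[ 0.04 41.3   1.71] [ 0.031 -1.99  -0.001]
[ 2.02 56.33  1.48] [ 0.031 -3.13  -0.004]
[ 9.51 69.8   2.87] [ 0.031 -3.13  -0.004]
```

Emit:
{"name": "play_rows", "arguments": {"plan": [[[0,6,0.8,0,-0.3,0],[0,12,1.6,0,-0.6,0],[0,18,2.2,0,-0.9,0],[0,24,2.3,0,-1.2,0],[0,30,2.2,0,-1.5,0]]]}}

```text
time_s: 1.4
tcp_pos: [0.3744, -0.0629, 0.3297]
ee_rot: [[0.261, 0.082, 0.962], [-0.02, 0.997, -0.08], [-0.965, 0.002, 0.262]]
wrist_force: [0.8, 0.1, 0.4]
gripper_width: 0.996
```

```bash
python3 -c "
from g import *
st()
rel([(.38,.05,.33),(.39,.20,.31),(.415,.333,.235)],[tool(20,-5),tool(31.4,-5),tool(31.4,-5)])"
```

```text
t 1.4 p [ 0.374 -0.063  0.33 ] j [  21.617  -17.713  -27.345    7.177  -66.833 -118.394] f [0.763 0.13  0.376] w 0.9957655734183444
tilt 15.176656182813232 psi -4.4047218376513975
[-0.11 11.3  -0.35] [ 0.024 -0.482 -0.017]
[ 1.78 26.33 -1.11] [ 0.022 -1.622 -0.019]
[ 9.4  39.78 -1.73] [ 0.022 -1.622 -0.019]
```

Emit:
{"name": "play_rows", "arguments": {"plan": [[[0,6,0,0,-0.4,0],[0.3,12,-0.3,0,-0.8,0],[0.8,18,-0.6,0,-1.2,0],[1.5,24,-0.8,0,-1.6,0],[2.5,30,-1,0,-1.6,0]]]}}

```text
time_s: 2.02
tcp_pos: [0.4066, 0.2202, 0.3118]
ee_rot: [[0.493, 0.055, 0.868], [-0.033, 0.998, -0.045], [-0.869, -0.006, 0.494]]
wrist_force: [-0.3, 0.1, 1.5]
gripper_width: 0.998
```

```bash
python3 -c "
from g import *
st()
rel([(.415,.333,.235),(.4775,.328,.1323)],tool(31.4,-5))
c=r.get_calibration('wrist')
p,d=r.capture('wrist');cv2.imwrite('pics/w1.png',p)
p,d=r.capture('side');cv2.imwrite('pics/s1.png',p)
"
```

```text
t 2.025 p [0.407 0.22  0.312] j [  66.664  -10.828  -38.508   33.892  -56.628 -177.359] f [-0.34   0.09   1.532] w 0.9982537167931573
tilt 29.608924253081643 psi -3.8167632849734154
[ 6.72 11.36 -3.58] [ 0.176 -0.179 -0.061]
[18.74 11.27 -3.2 ] [ 0.176 -0.179 -0.061]
```

View pics/w1.png

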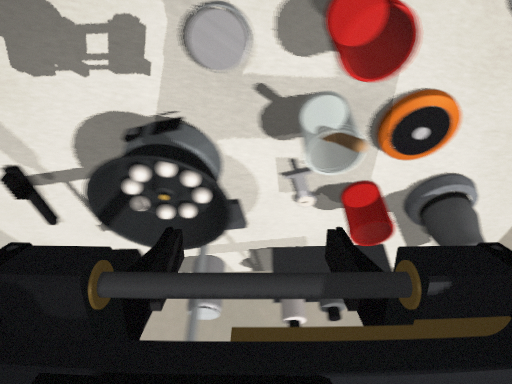

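View pics/s1.png

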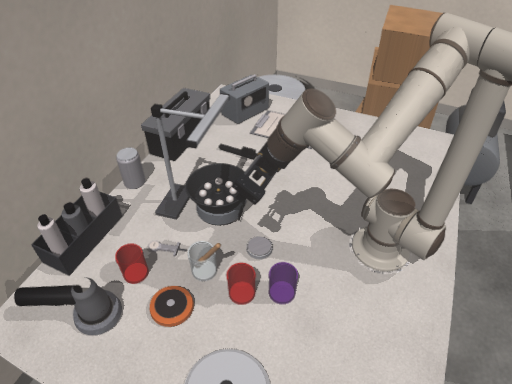

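J6 is at its limit, so I'll use the half-turn-equivalent grasp (turn −180° about tool x).

Emit:
{"name": "play_rows", "arguments": {"plan": [[[0,0,0,-1,0,0],[0,0,0,-2,0,0],[0,0,0,-3,0,0],[0,0,0,-4,0,0],[0,0,0,-5,0,0]]]}}

```text
time_s: 2.75
tcp_pos: [0.4086, 0.2181, 0.3133]
ee_rot: [[0.493, -0.627, 0.603], [-0.034, 0.679, 0.733], [-0.869, -0.382, 0.313]]
wrist_force: [0.4, -0.3, 0.8]
gripper_width: 0.999
```

Emit:
{"name": "play_rows", "arguments": {"plan": [[[0,0,0,-1,0,0],[0,0,0,-2,0,0],[0,0,0,-3,0,0],[0,0,0,-4,0,0],[0,0,0,-5,0,0]]]}}

```text
time_s: 3.38
tcp_pos: [0.4086, 0.2181, 0.3134]
ee_rot: [[0.493, -0.865, -0.092], [-0.034, -0.125, 0.992], [-0.869, -0.486, -0.091]]
wrist_force: [0.4, 0.6, -0.3]
gripper_width: 1.001
```

Emit:
{"name": "play_rows", "arguments": {"plan": [[[0,0,0,-1,0,0],[0,0,0,-2,0,0],[0,0,0,-3,0,0],[0,0,0,-4,0,0],[0,0,0,-5,0,0]]]}}

```text
time_s: 4.0
tcp_pos: [0.4086, 0.2181, 0.3133]
ee_rot: [[0.493, -0.485, -0.722], [-0.034, -0.84, 0.541], [-0.869, -0.242, -0.431]]
wrist_force: [-0.2, -0.1, 0.2]
gripper_width: 0.998
```

```bash
cat >> g.py <<'E'
def toolf(tilt,psi): return tool(tilt,psi)@np.diag([1,-1,-1])
E
python3 -c "
from g import *
st()
rel([(.39,.30,.28),(.415,.333,.235),(.4775,.328,.1323)],toolf(31.4,-5))
"
```

```text
t 4.0 p [0.409 0.218 0.313] j [ 66.245 -10.838 -38.294  33.83  -56.687 -27.076] f [-0.232 -0.111  0.179] w 0.9984654185586379
tilt 29.630383196515147 psi -3.9807574004092285
[ 1.7  -5.17  7.21] [-2.846  0.186  0.005]
[ 6.73 -8.06  9.13] [-2.846  0.186  0.005]
[18.76 -8.19  8.78] [-2.846  0.186  0.005]
```

Emit:
{"name": "play_rows", "arguments": {"plan": [[[0.8,-2.5,3.5,-1,0.1,0],[1.7,-5.2,7.2,-2,0.19,0],[4,-6.6,8.2,-2.85,0.19,0],[6.7,-8.1,9.1,-2.85,0.19,0],[6.7,-8.1,9.1,-2.85,0.19,0]]]}}

```text
time_s: 4.62
tcp_pos: [0.4161, 0.3329, 0.2339]
ee_rot: [[0.518, -0.092, -0.85], [-0.049, -0.996, 0.078], [-0.854, 0.002, -0.521]]
wrist_force: [1.2, -0.8, 0.1]
gripper_width: 0.996
```

```bash
cat > look.py <<'E'
import sys
from g import *
st()
n=sys.argv[1]
for k in sys.argv[2:]:
    c,x,y,w,h,sc=k.split(','); x,y,w,h=map(int,(x,y,w,h))
    p,d=r.capture(c); cv2.imwrite(f'pics/{n}_{c}.png',cv2.resize(p[y:y+h,x:x+w],None,fx=float(sc),fy=float(sc),interpolation=cv2.INTER_CUBIC)); cv2.imwrite(f'{n}_{c}_raw.png',p); np.save(f'{n}_{c}.npy',d)
E
python3 look.py a side,150,170,160,120,5 wrist,0,0,512,384,1 scene,270,130,160,180,3
python3 -c "
from g import *
rel([(.4775,.328,.1323)],toolf(31.4,-5))"
```

```text
t 4.625 p [0.416 0.333 0.234] j [ 70.733   2.875 -40.431  43.347 -47.452 -16.265] f [ 1.161 -0.835  0.146] w 0.9957546800597638
tilt 31.387027459109074 psi -5.423893071491748
[12.14  0.05  0.18] [-0.031 -0.009  0.009]
```

View pics/a_side.png

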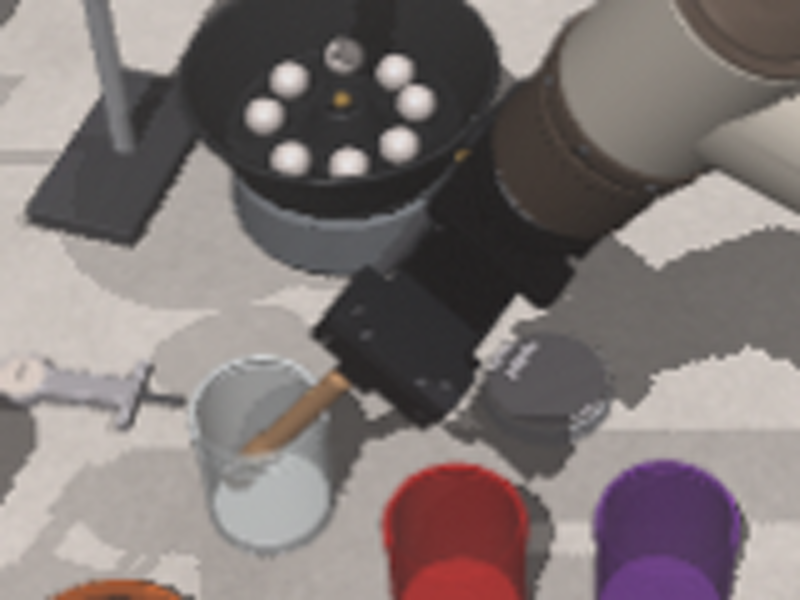

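View pics/a_wrist.png

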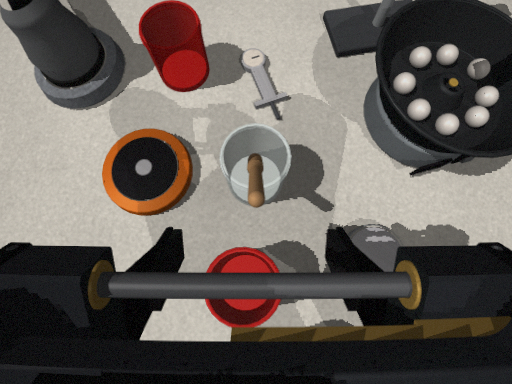

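View pics/a_scene.png

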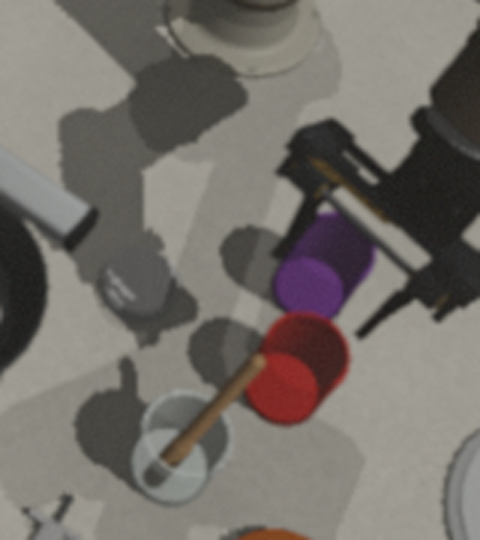

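Stick top at wrist (256,198) is centred between the fingers and aligned with the approach. I'll advance along the stick and close.

Emit:
{"name": "play_rows", "arguments": {"plan": [[[3.5,0,0,0,0,0],[7,0,0.1,0,0,0],[10,0,0.2,0,0,0],[12,0,0.2,0,0,0],[12,0,0.2,0,0,0]]]}}

```text
time_s: 5.4
tcp_pos: [0.477, 0.3276, 0.1326]
ee_rot: [[0.52, -0.092, -0.849], [-0.046, -0.996, 0.08], [-0.853, -0.002, -0.522]]
wrist_force: [-0.1, 0.4, -0.0]
gripper_width: 1.001
```

```bash

python3 look.py b side,150,170,160,120,5  wrist,0,0,512,384,1
```

```text
t 5.4 p [0.477 0.328 0.133] j [ 55.972  12.515 -48.641  67.407 -29.661 -31.678] f [-0.141  0.374 -0.033] w 1.0009988079458143
tilt 31.47377023139616 psi -5.082994452850294
```

View pics/b_side.png

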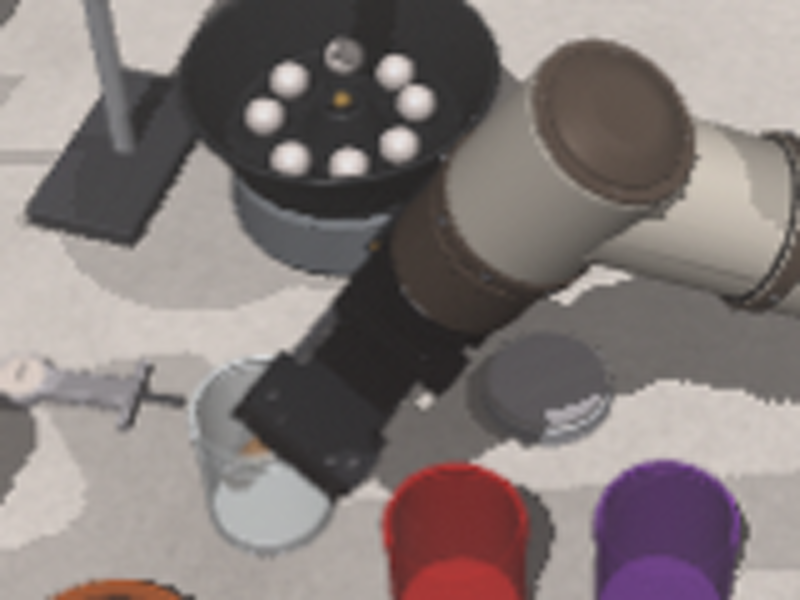

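View pics/b_wrist.png

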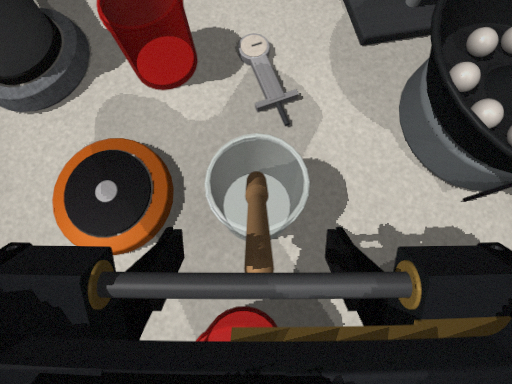

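Emit:
{"name": "play_rows", "arguments": {"plan": [[[0,0,0,0,0,0],[0,0,0,0,0,0],[0,0,0,0,0,0],[0,0,0,0,0,0],[0,0,0,0,0,0]]], "hand": 0}}

```text
time_s: 6.12
tcp_pos: [0.4765, 0.329, 0.1324]
ee_rot: [[0.52, -0.09, -0.849], [-0.045, -0.996, 0.078], [-0.853, -0.003, -0.522]]
wrist_force: [0.4, 0.4, 1.0]
gripper_width: 0.519
```

```bash

python3 look.py c   wrist,0,0,512,384,1
```

```text
t 6.125 p [0.477 0.329 0.132] j [ 56.062  12.554 -48.613  67.447 -29.604 -31.728] f [0.413 0.382 0.953] w 0.519316471492057
tilt 31.455819067086455 psi -4.896330644801205
```

View pics/c_wrist.png

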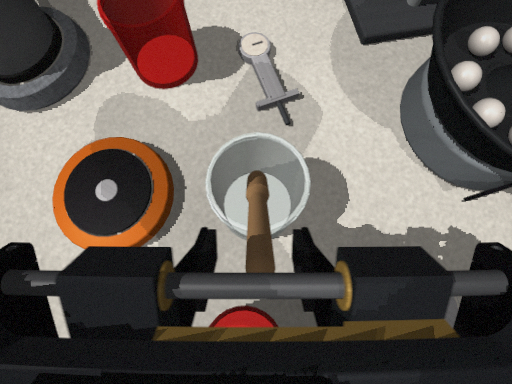

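Still closing; more rows.

Emit:
{"name": "play_rows", "arguments": {"plan": [[[0,0,0,0,0,0],[0,0,0,0,0,0],[0,0,0,0,0,0],[0,0,0,0,0,0],[0,0,0,0,0,0]]]}}

```text
time_s: 6.8
tcp_pos: [0.4766, 0.3289, 0.1324]
ee_rot: [[0.52, -0.09, -0.849], [-0.045, -0.996, 0.078], [-0.853, -0.003, -0.522]]
wrist_force: [0.7, 0.1, -0.1]
gripper_width: 0.174
```

Emit:
{"name": "play_rows", "arguments": {"plan": [[[0,0,0,0,0,0],[0,0,0,0,0,0],[0,0,0,0,0,0]]]}}

```text
time_s: 7.18
tcp_pos: [0.4766, 0.3289, 0.1324]
ee_rot: [[0.52, -0.09, -0.849], [-0.045, -0.996, 0.078], [-0.853, -0.003, -0.522]]
wrist_force: [0.4, 0.3, -0.3]
gripper_width: 0.175
```

```bash

python3 look.py d   wrist,0,0,512,384,1
```

```text
t 7.175 p [0.477 0.329 0.132] j [ 56.054  12.553 -48.614  67.451 -29.602 -31.731] f [ 0.417  0.271 -0.293] w 0.17493807620144686
tilt 31.455932722799826 psi -4.898481039069609
```

View pics/d_wrist.png

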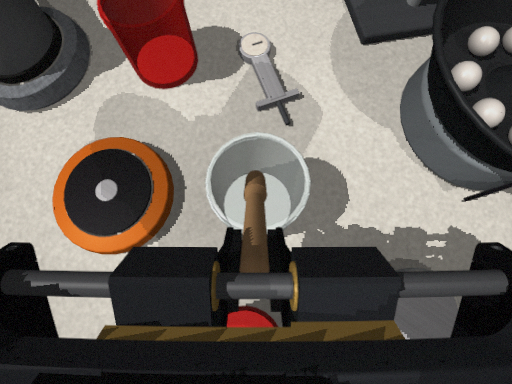

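Emit:
{"name": "play_rows", "arguments": {"plan": [[[-1.5,0,0,0,0,0],[-4,0,0,0,0,0],[-7,0,0,0,0,0],[-10,0,0,0,0,0],[-13,0,0,0,0,0]]]}}

```text
time_s: 7.85
tcp_pos: [0.4083, 0.3347, 0.2441]
ee_rot: [[0.52, -0.09, -0.85], [-0.044, -0.996, 0.079], [-0.853, -0.003, -0.521]]
wrist_force: [-0.5, 0.8, -0.5]
gripper_width: 0.174
```

```bash

python3 look.py e  scene,270,130,160,180,3 side,130,170,180,135,4
python3 -c "
from g import *
rel([(.38,.30,.29),(.38,.18,.29),(.40,.055,.29)],[toolf(33,-5),toolf(34,-5),toolf(35,-3)])"
```

```text
t 7.85 p [0.408 0.335 0.244] j [ 72.129   1.877 -39.731  42.205 -49.139 -15.896] f [-0.458  0.802 -0.489] w 0.1738486167034614
tilt 31.42670524977989 psi -4.883359661456166
[-5.06  3.89 -0.15] [-0.032  0.145  0.044]
[-4.61 15.84 -1.11] [-0.032  0.245  0.044]
[-3.09 28.12 -3.8 ] [-0.2    0.344 -0.066]
```

View pics/e_scene.png

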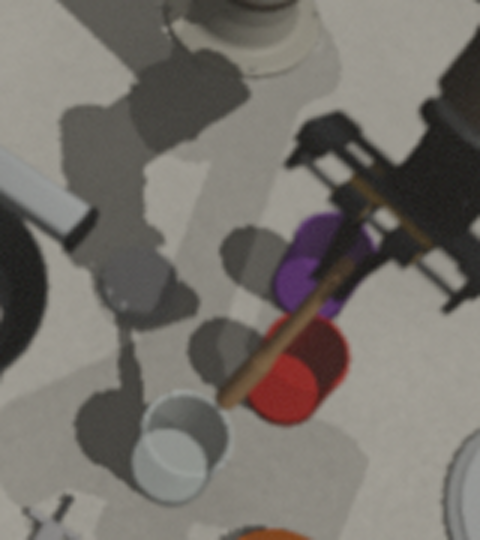

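View pics/e_side.png

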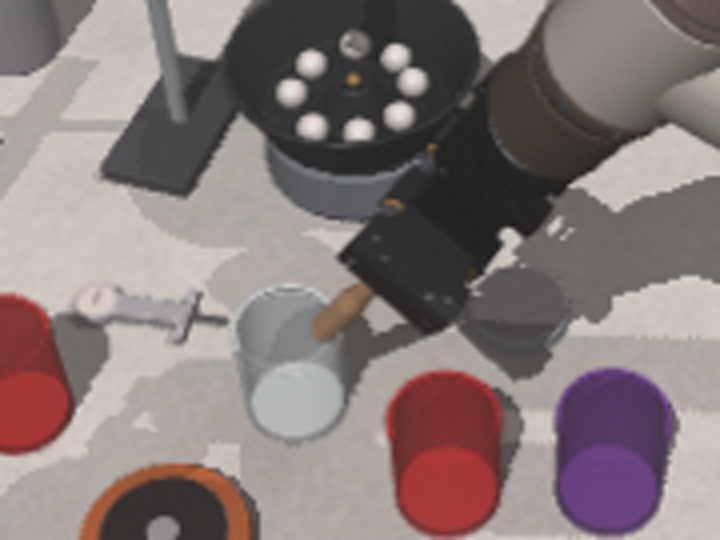

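```bash
python3 -c "
from g import *
s=r.get_calibration('scene');t=r.get_calibration('side')
e=tri(s,(270+226/3,130+404/3),t,(130+316/4,170+332/4));print(e)
q=r.sense();print(q['ee_rot'].T@(e[0]-q['tcp_pos']))
"
```

```text
(array([0.481, 0.333, 0.127]), np.float64(0.00010630661726091478))
[ 0.14  -0.002  0.001]
```

Emit:
{"name": "play_rows", "arguments": {"plan": [[[-3,2,0,0,0.1,0],[-5,4,-0.2,0,0.2,0],[-4.8,9,-0.6,-0.1,0.2,0],[-4.6,14,-1,-0.2,0.25,0],[-4,19,-1.8,-0.3,0.3,-0.1]]]}}

```text
time_s: 8.57
tcp_pos: [0.386, 0.1445, 0.2853]
ee_rot: [[0.565, -0.035, -0.825], [-0.03, -0.999, 0.022], [-0.825, 0.012, -0.565]]
wrist_force: [0.7, 0.7, -0.8]
gripper_width: 0.172
```

```bash

python3 -c "
from g import *
st()
x=toolf(35,0)[:,0]; print(x)
T=np.array([.633,.109,.090]); tcp=T-.144*x
rel([tcp-.14*x,tcp-.10*x,tcp-.05*x,tcp],toolf(35,0))"
```

```text
t 8.575 p [0.386 0.145 0.285] j [ 65.793 -19.757 -52.031  41.862 -52.163  -2.381] f [ 0.739  0.697 -0.757] w 0.1723908735827477
tilt 34.42675923391786 psi -2.9924158967183287
[ 0.574  0.    -0.819]
[ 1.77  3.3  -9.13] [-0.125  0.059 -0.17 ]
[ 5.77  3.18 -9.17] [-0.125  0.059 -0.17 ]
[10.77  3.03 -9.22] [-0.125  0.059 -0.17 ]
[15.77  2.89 -9.27] [-0.125  0.059 -0.17 ]
```

Emit:
{"name": "play_rows", "arguments": {"plan": [[[0.5,1,-3,-0.1,0.05,-0.1],[1,2.2,-6,-0.1,0.05,-0.17],[1.8,3.3,-9.1,-0.12,0.06,-0.17],[3.8,3.3,-9.1,-0.12,0.06,-0.17],[5.8,3.2,-9.1,-0.12,0.06,-0.17]]]}}

```text
time_s: 9.2
tcp_pos: [0.4933, 0.1089, 0.2888]
ee_rot: [[0.573, -0.005, -0.82], [-0.002, -1.0, 0.005], [-0.82, -0.001, -0.573]]
wrist_force: [-0.8, -0.3, -0.8]
gripper_width: 0.174
```

```bash

python3 look.py f  scene,170,110,160,170,3.5 side,150,90,160,160,3.5
python3 -c "
from g import *
x=toolf(35,0)[:,0]
T=np.array([.633,.109,.090]); tcp=T-.144*x
rel([tcp-.05*x,tcp],toolf(35,0))"
```

```text
t 9.2 p [0.493 0.109 0.289] j [ 41.294 -10.72  -46.069  42.094 -34.473  17.29 ] f [-0.826 -0.313 -0.755] w 0.17404544288211427
tilt 34.96162693161396 psi -0.1693002294058235
[ 4.77 -0.13 -0.26] [-0.018  0.027 -0.031]
[ 9.77 -0.16 -0.28] [-0.018  0.027 -0.031]
```

View pics/f_scene.png

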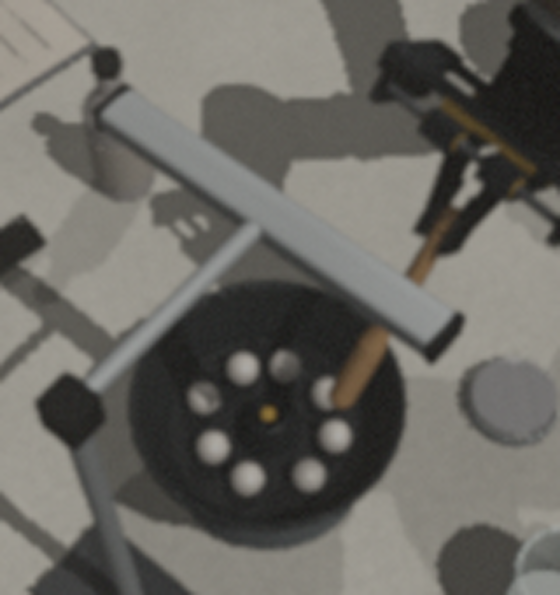

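View pics/f_side.png

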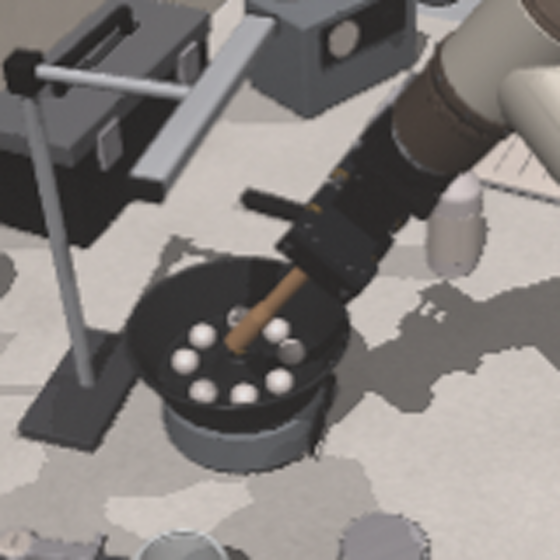

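```bash
python3 -c "
from g import *
s=r.get_calibration('scene');t=r.get_calibration('side')
e=tri(s,(170+340/3.5,110+403/3.5),t,(150+235/3.5,90+351/3.5));print(e)
q=r.sense();print(q['ee_rot'].T@(e[0]-q['tcp_pos']))
"
```

```text
(array([0.567, 0.109, 0.161]), np.float64(0.00020751314927084524))
[ 0.145 -0.002  0.01 ]
```

Emit:
{"name": "play_rows", "arguments": {"plan": [[[3,-0.1,-0.2,0,0,0],[5.5,-0.1,-0.2,0,0,0],[7.5,-0.2,-0.3,0,0,0],[9,-0.2,-0.3,0,0,0],[9.8,-0.2,-0.3,0,0,0]]]}}

```text
time_s: 9.93
tcp_pos: [0.5524, 0.112, 0.2122]
ee_rot: [[0.575, -0.003, -0.818], [-0.001, -1.0, 0.003], [-0.818, -0.001, -0.575]]
wrist_force: [1.3, 0.2, 0.4]
gripper_width: 0.175
```

```bash
python3 look.py g  scene,170,110,160,170,3.5 side,150,90,160,160,3.5
```

```text
t 9.925 p [0.552 0.112 0.212] j [ 24.878   0.018 -52.664  71.454 -14.816  -1.798] f [1.348 0.212 0.449] w 0.17500405701992952
tilt 35.100287075355105 psi -0.05943112414400326
```

View pics/g_scene.png

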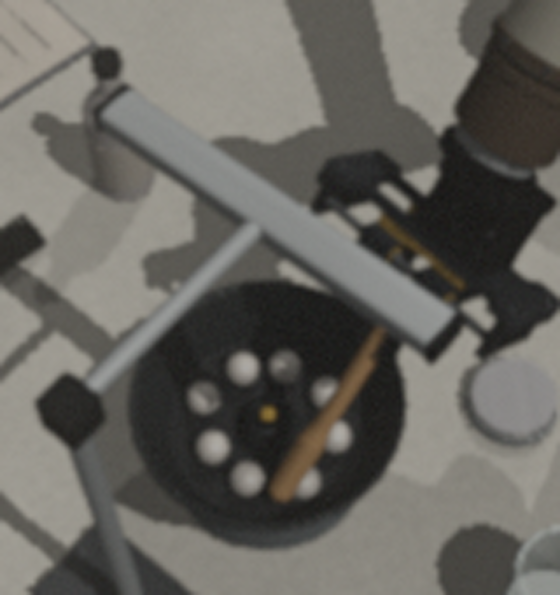

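View pics/g_side.png

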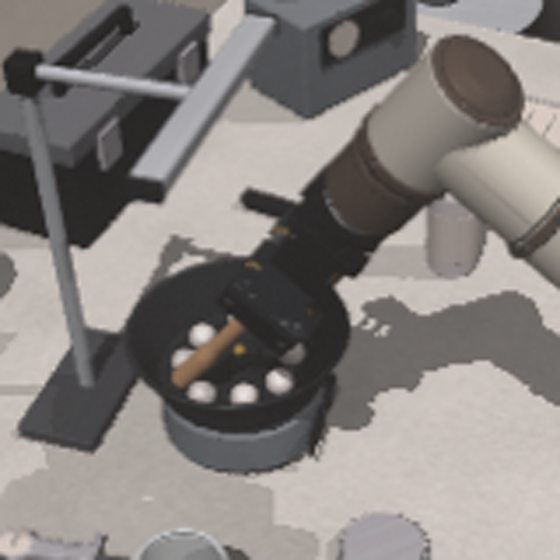

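J5 is at −15° (limit −9°), so I'll swing the lean direction about the tip (psi ≈ −38°, tilt 33°) to get wrist room.

```bash
cat >> g.py <<'E'
L=.144
B=np.array([.597,.055,.08])
def tips(ts,R):
    rel([np.array(T)-L*(R[:,0]) for T in ts],R)
def tip():
    q=r.sense(); T=q["tcp_pos"]+L*q["ee_rot"][:,0]; print("tip-bowl mm",(T-B)*1000, "r",np.hypot(*(T-B)[:2])*1000)
E
python3 -c "
from g import *
tip()
R=[toolf(34.5,-13),toolf(34,-26),toolf(33,-38)]
for a in R: tips([(.634,.112,.091)],a)
"
```

```text
tip-bowl mm [37.208 55.856 13.16 ] r 67.11416942802892
[ 0.28 -1.92 -0.15] [ 1.051 -0.048  0.73 ]
[ 0.63 -3.62 -0.76] [ 2.125 -0.096  1.462]
[ 1.12 -4.92 -1.7 ] [ 3.133 -0.19   2.114]
```

Emit:
{"name": "play_rows", "arguments": {"plan": [[[0.2,-1.5,0,0.8,0,0.55],[0.4,-2.8,-0.4,1.6,-0.05,1.1],[0.8,-4,-1,2.4,-0.1,1.6],[1.1,-4.9,-1.7,3.1,-0.2,2.1],[1.1,-4.9,-1.7,3.1,-0.2,2.1]]]}}

```text
time_s: 10.65
tcp_pos: [0.5729, 0.1645, 0.2128]
ee_rot: [[0.432, -0.608, -0.666], [-0.329, -0.794, 0.511], [-0.84, -0.002, -0.543]]
wrist_force: [-0.9, 1.0, -1.0]
gripper_width: 0.168
```

```bash
python3 -c "
from g import *
st();tip()"; python3 look.py i  scene,170,110,160,170,3.5 side,150,90,160,160,3.5
```

```text
t 10.65 p [0.573 0.165 0.213] j [ 45.152  12.412 -33.259  45.119 -49.413 -24.359] f [-0.919  1.037 -0.954] w 0.16836029304881608
tilt 32.87506452575286 psi -37.300463690188025
tip-bowl mm [38.082 62.149 11.881] r 72.88870689762486
t 10.65 p [0.573 0.165 0.213] j [ 45.152  12.412 -33.259  45.119 -49.413 -24.359] f [-0.919  1.037 -0.954] w 0.16836029304881608
tilt 32.87506452575286 psi -37.300463690188025
```

View pics/i_scene.png

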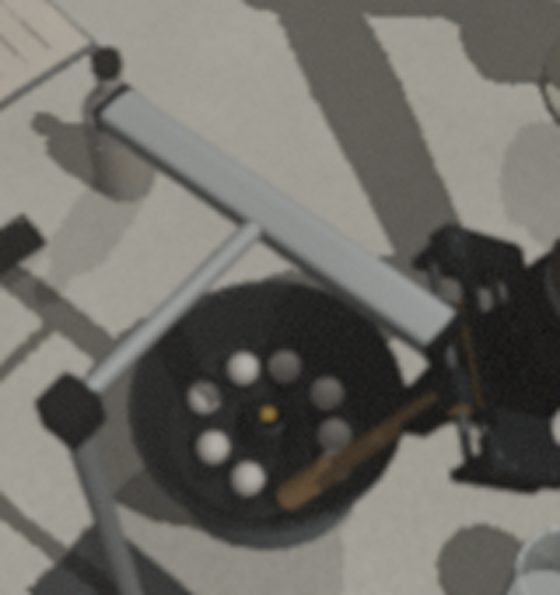

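View pics/i_side.png

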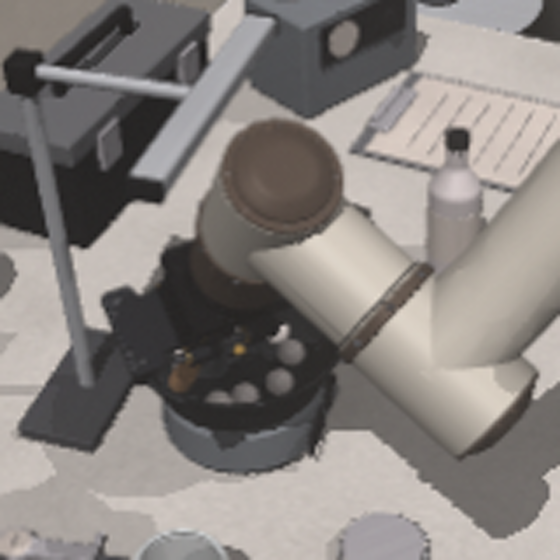

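```bash
cat > circ.py <<'E'
import sys
from g import *
C=np.array([4,-3])/1000
def P(a,rr,z): 
    a=np.radians(a); return B+np.array([C[0]+rr*np.cos(a),C[1]+rr*np.sin(a),z])
def table(a0,n,step=8,rr=.050,z=.010,first=True):
    """calls of 5 rows; first from sensed pose"""
    q=r.sense(); R=q["ee_rot"]; cur=q["tcp_pos"]+L*R[:,0]
    for k in range(n):
        out=[]
        for i in range(1,6):
            a=a0-step*(5*k+i); T=P(a,rr,z); out.append(np.round((R.T@(T-cur))*100,1).tolist())
        print(a, out); cur=T
E
python3 -c "
from circ import *
q=r.sense();R=q['ee_rot'];cur=q['tcp_pos']+L*R[:,0]
print([np.round((R.T@(P(a,rr,.010)-cur))*100,1).tolist() for a,rr in ((58,.068),(52,.062),(45,.056),(38,.052),(30,.05))])
"
```

```text
[[0.4, 0.1, -0.4], [0.8, 0.7, -1.0], [1.2, 1.3, -1.5], [1.5, 1.8, -2.0], [1.8, 2.2, -2.5]]
```

Emit:
{"name": "play_rows", "arguments": {"plan": [[[0.4,0.1,-0.4,0,0,0],[0.8,0.7,-1.0,0,0,0],[1.2,1.3,-1.5,0,0,0],[1.5,1.8,-2.0,0,0,0],[1.8,2.2,-2.5,0,0,0]]]}}

```text
time_s: 11.38
tcp_pos: [0.5831, 0.1238, 0.2112]
ee_rot: [[0.431, -0.611, -0.665], [-0.332, -0.792, 0.513], [-0.839, -0.0, -0.544]]
wrist_force: [-0.6, -0.2, -0.1]
gripper_width: 0.175
```

```bash
python3 -c "
from circ import *
st();tip();table(30,3)"
```

```text
t 11.375 p [0.583 0.124 0.211] j [ 40.457  11.458 -35.183  47.086 -46.577 -22.367] f [-0.641 -0.202 -0.13 ] w 0.17479771952641215
tilt 32.93362773150843 psi -37.61409136228944
tip-bowl mm [48.071 20.978 10.376] r 52.448909523598864
-10 [[0.3, 0.3, -0.4], [0.6, 0.7, -0.9], [0.9, 1.1, -1.3], [1.1, 1.7, -1.7], [1.3, 2.3, -2.0]]
-50 [[0.2, 0.6, -0.2], [0.3, 1.3, -0.4], [0.3, 2.0, -0.5], [0.3, 2.7, -0.5], [0.2, 3.4, -0.4]]
-90 [[-0.1, 0.7, 0.2], [-0.3, 1.3, 0.4], [-0.5, 1.9, 0.7], [-0.7, 2.4, 1.1], [-1.0, 2.9, 1.5]]
```

Emit:
{"name": "play_rows", "arguments": {"plan": [[[0.3,0.3,-0.4,0,0,0],[0.6,0.7,-0.9,0,0,0],[0.9,1.1,-1.3,0,0,0],[1.1,1.7,-1.7,0,0,0],[1.3,2.3,-2.0,0,0,0]]]}}

```text
time_s: 12.0
tcp_pos: [0.5878, 0.0914, 0.2111]
ee_rot: [[0.431, -0.61, -0.665], [-0.332, -0.792, 0.512], [-0.839, -0.0, -0.544]]
wrist_force: [-0.8, -1.1, -1.0]
gripper_width: 0.172
```

```bash
python3 -c "
from circ import *
tip()"; python3 look.py j  scene,150,100,200,170,3.5 side,120,70,200,170,3.5
```

```text
tip-bowl mm [ 52.831 -11.352  10.187] r 54.03670533450393
t 12.0 p [0.588 0.091 0.211] j [ 36.736  10.505 -36.722  48.552 -44.292 -20.556] f [-0.811 -1.123 -1.019] w 0.1716173191394071
tilt 32.92998150445284 psi -37.599867933155224
```

View pics/j_scene.png

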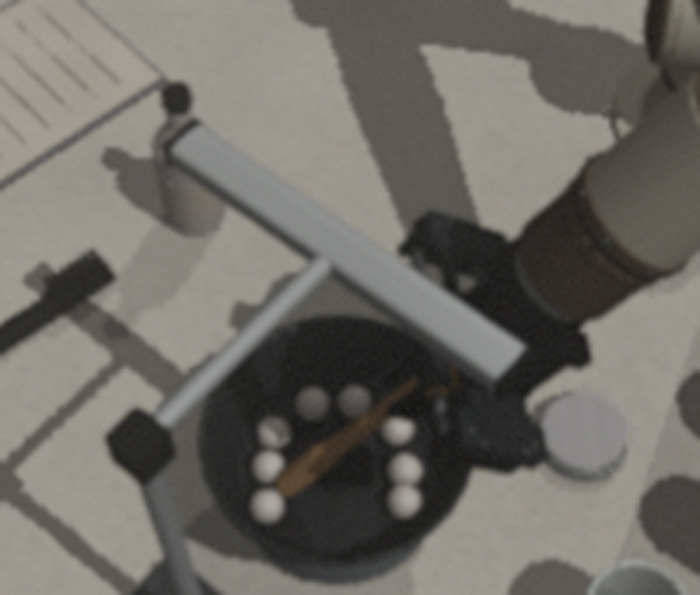

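View pics/j_side.png

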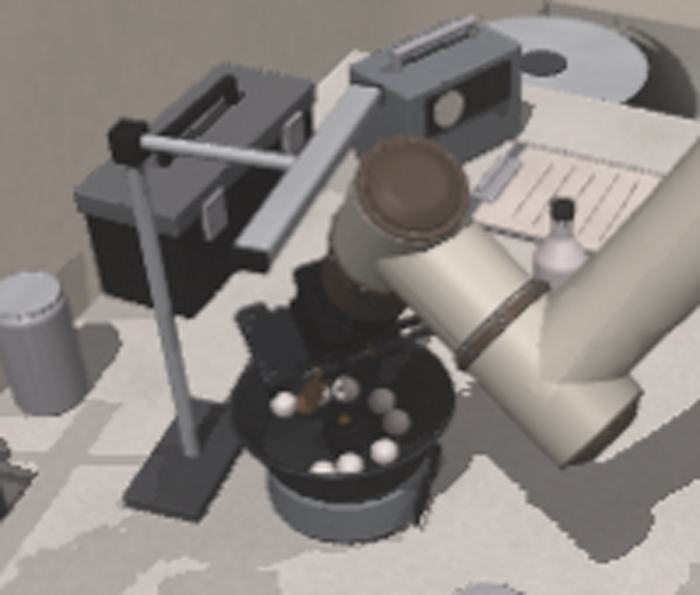

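```bash
cat > clr.py <<'E'
import sys
from g import *
n=sys.argv[1]
c0=np.array([.5975,.065]);e=np.array([-.122,.9925]);nx=np.array([.9925,.122])
for k in ('scene','side'):
    P=cloud(r.get_calibration(k),np.load(f'{n}_{k}.npy')).reshape(-1,3); P=P[~np.isnan(P[:,0])]
    u=(P[:,:2]-c0)@nx; v=(P[:,:2]-c0)@e; z=P[:,2]
    m=(u<-.024)&(u>-.2)&(z>.15)&(np.abs(v)<.17)
    d=np.sqrt(np.maximum(np.abs(u)-.016,0)**2+np.maximum(np.abs(v)-.14,0)**2+np.maximum(np.maximum(.40-z,z-.42),0)**2)
    if m.sum():
        i=np.argsort(d[m])[[0,20,60]]; print(k,m.sum(),d[m][i],P[m][i[0]],P[m][i[1]])
E
python3 clr.py j; python3 -c "
from circ import *
table(-10,4)"
```

```text
scene 3450 [0.015 0.021 0.028] [0.556 0.168 0.392] [0.55  0.162 0.393]
side 1151 [0.012 0.021 0.031] [0.558 0.177 0.393] [0.551 0.18  0.386]
-50 [[0.2, 0.6, -0.3], [0.3, 1.3, -0.4], [0.3, 1.9, -0.5], [0.3, 2.6, -0.5], [0.3, 3.3, -0.4]]
-90 [[-0.1, 0.7, 0.2], [-0.3, 1.3, 0.4], [-0.5, 1.9, 0.7], [-0.7, 2.4, 1.1], [-1.0, 2.9, 1.5]]
-130 [[-0.3, 0.4, 0.5], [-0.7, 0.7, 1.0], [-1.0, 0.9, 1.6], [-1.4, 1.0, 2.2], [-1.8, 1.0, 2.7]]
-170 [[-0.4, -0.1, 0.6], [-0.7, -0.3, 1.1], [-1.1, -0.5, 1.7], [-1.4, -0.9, 2.2], [-1.7, -1.3, 2.7]]
```

Emit:
{"name": "play_rows", "arguments": {"plan": [[[0.2,0.6,-0.3,0,0,0],[0.3,1.3,-0.4,0,0,0],[0.3,1.9,-0.5,0,0,0],[0.3,2.6,-0.5,0,0,0],[0.3,3.3,-0.4,0,0,0]]]}}

```text
time_s: 12.72
tcp_pos: [0.5714, 0.0624, 0.2108]
ee_rot: [[0.431, -0.61, -0.665], [-0.332, -0.792, 0.512], [-0.839, -0.0, -0.544]]
wrist_force: [-0.8, 0.3, -0.5]
gripper_width: 0.176
```

Emit:
{"name": "play_rows", "arguments": {"plan": [[[-0.1,0.7,0.2,0,0,0],[-0.3,1.3,0.4,0,0,0],[-0.5,1.9,0.7,0,0,0],[-0.7,2.4,1.1,0,0,0],[-1.0,2.9,1.5,0,0,0]]]}}

```text
time_s: 13.35
tcp_pos: [0.5392, 0.0507, 0.211]
ee_rot: [[0.431, -0.61, -0.665], [-0.332, -0.792, 0.512], [-0.839, -0.0, -0.544]]
wrist_force: [0.1, -0.2, -1.0]
gripper_width: 0.173
```

```bash
python3 -c "
from circ import *
tip()
table(-90,4)"; python3 look.py k  scene,150,100,200,170,3.5 side,120,70,200,170,3.5
```

```text
tip-bowl mm [  4.283 -52.029  10.09 ] r 52.20460778929768
-130 [[-0.3, 0.5, 0.5], [-0.6, 0.8, 1.0], [-1.0, 1.0, 1.5], [-1.4, 1.1, 2.1], [-1.7, 1.1, 2.7]]
-170 [[-0.4, -0.1, 0.6], [-0.7, -0.3, 1.1], [-1.1, -0.5, 1.7], [-1.4, -0.9, 2.2], [-1.7, -1.3, 2.7]]
-210 [[-0.3, -0.5, 0.4], [-0.5, -1.1, 0.7], [-0.7, -1.7, 1.0], [-0.8, -2.3, 1.2], [-0.9, -3.0, 1.3]]
-250 [[-0.0, -0.7, 0.0], [0.0, -1.4, -0.0], [0.1, -2.1, -0.1], [0.2, -2.7, -0.3], [0.4, -3.3, -0.6]]
t 13.35 p [0.539 0.051 0.211] j [ 35.828   4.607 -44.08   49.977 -42.873 -21.58 ] f [ 0.057 -0.243 -0.974] w 0.1725034287649674
tilt 32.931729403097485 psi -37.58712231287935
```

View pics/k_scene.png

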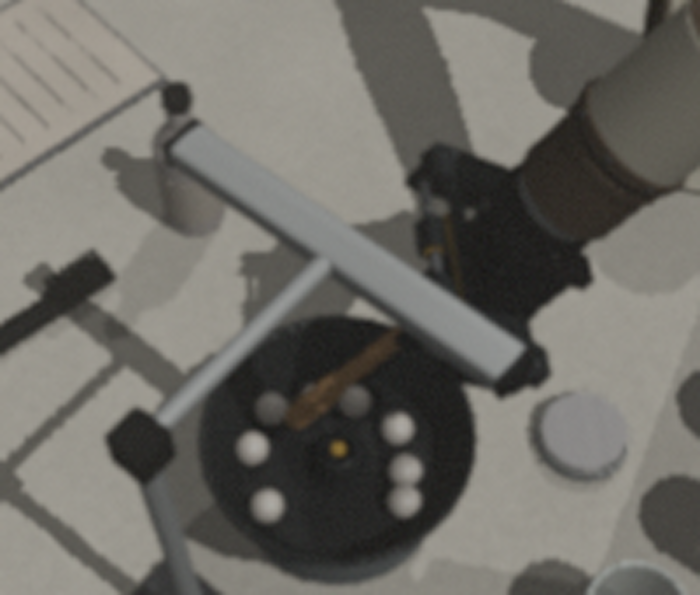

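View pics/k_side.png

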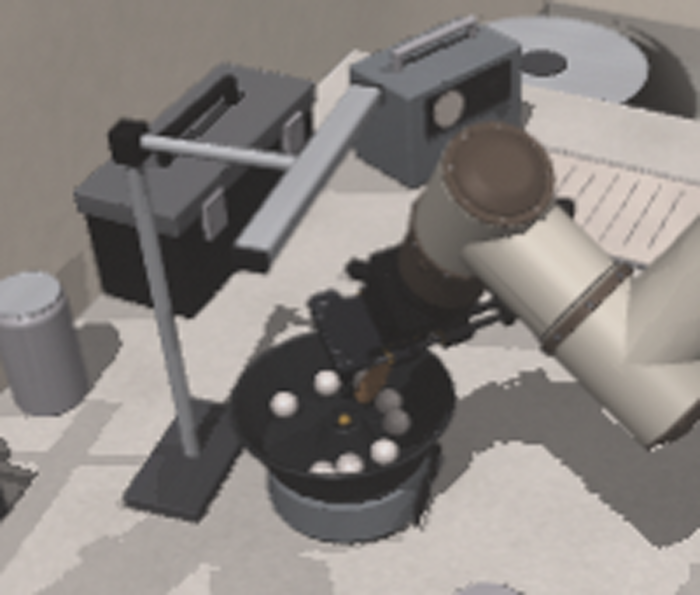

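Emit:
{"name": "play_rows", "arguments": {"plan": [[[-0.3,0.5,0.5,0,0,0],[-0.6,0.8,1.0,0,0,0],[-1.0,1.0,1.5,0,0,0],[-1.4,1.1,2.1,0,0,0],[-1.7,1.1,2.7,0,0,0]]]}}

```text
time_s: 14.08
tcp_pos: [0.5074, 0.0619, 0.2107]
ee_rot: [[0.431, -0.61, -0.665], [-0.331, -0.793, 0.512], [-0.839, -0.001, -0.544]]
wrist_force: [-0.6, -0.7, -0.6]
gripper_width: 0.171
```

Emit:
{"name": "play_rows", "arguments": {"plan": [[[-0.4,-0.1,0.6,0,0,0],[-0.7,-0.3,1.1,0,0,0],[-1.1,-0.5,1.7,0,0,0],[-1.4,-0.9,2.2,0,0,0],[-1.7,-1.3,2.7,0,0,0]]]}}

```text
time_s: 14.7
tcp_pos: [0.4903, 0.0918, 0.2101]
ee_rot: [[0.431, -0.61, -0.665], [-0.332, -0.792, 0.512], [-0.839, -0.0, -0.544]]
wrist_force: [-0.2, 0.7, -0.6]
gripper_width: 0.171
```

```bash
python3 -c "
from circ import *
tip()
table(-170,5)"; python3 look.py l  scene,150,100,200,170,3.5 side,120,70,200,170,3.5
```

```text
tip-bowl mm [-44.674 -10.925   9.268] r 45.99017944503241
-210 [[-0.3, -0.4, 0.4], [-0.5, -1.0, 0.7], [-0.7, -1.6, 1.0], [-0.8, -2.3, 1.2], [-0.9, -2.9, 1.3]]
-250 [[-0.0, -0.7, 0.0], [0.0, -1.4, -0.0], [0.1, -2.1, -0.1], [0.2, -2.7, -0.3], [0.4, -3.3, -0.6]]
-290 [[0.2, -0.6, -0.3], [0.5, -1.1, -0.8], [0.8, -1.5, -1.2], [1.1, -1.8, -1.7], [1.5, -2.1, -2.3]]
-330 [[0.4, -0.2, -0.6], [0.7, -0.2, -1.2], [1.1, -0.2, -1.7], [1.5, -0.1, -2.3], [1.9, 0.1, -2.9]]
-370 [[0.3, 0.3, -0.5], [0.7, 0.7, -1.0], [0.9, 1.2, -1.4], [1.2, 1.7, -1.8], [1.4, 2.3, -2.1]]
t 14.7 p [0.49  0.092 0.21 ] j [ 45.85    2.029 -46.368  46.596 -48.016 -27.47 ] f [-0.228  0.665 -0.573] w 0.1714654193473423
tilt 32.930574909966936 psi -37.57933483198061
```

View pics/l_scene.png

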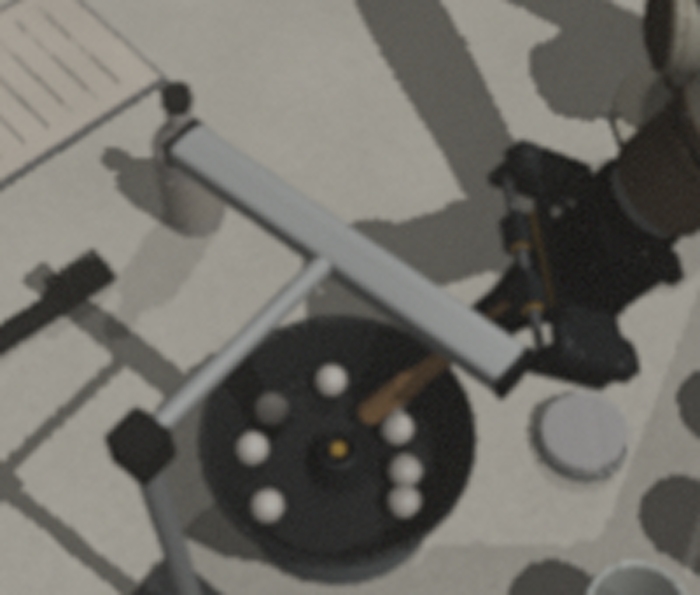

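View pics/l_side.png

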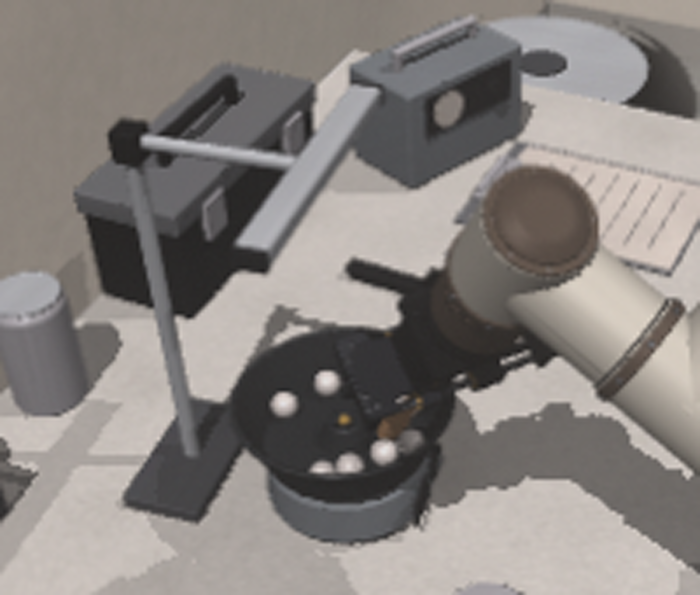

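Emit:
{"name": "play_rows", "arguments": {"plan": [[[-0.3,-0.4,0.4,0,0,0],[-0.5,-1.0,0.7,0,0,0],[-0.7,-1.6,1.0,0,0,0],[-0.8,-2.3,1.2,0,0,0],[-0.9,-2.9,1.3,0,0,0]]]}}

```text
time_s: 15.42
tcp_pos: [0.4958, 0.1244, 0.2106]
ee_rot: [[0.431, -0.61, -0.665], [-0.332, -0.792, 0.512], [-0.839, 0.0, -0.544]]
wrist_force: [-1.2, 0.5, -1.0]
gripper_width: 0.173
```

Emit:
{"name": "play_rows", "arguments": {"plan": [[[0,-0.7,0,0,0,0],[0,-1.4,0,0,0,0],[0.1,-2.1,-0.1,0,0,0],[0.2,-2.7,-0.3,0,0,0],[0.4,-3.3,-0.6,0,0,0]]]}}

```text
time_s: 16.05
tcp_pos: [0.5218, 0.1458, 0.2105]
ee_rot: [[0.431, -0.61, -0.665], [-0.332, -0.792, 0.512], [-0.839, -0.0, -0.544]]
wrist_force: [0.5, -0.3, -0.2]
gripper_width: 0.173
```

```bash
python3 -c "
from circ import *
tip()
table(-250,5)"; python3 look.py m  scene,150,100,200,170,3.5
```

```text
tip-bowl mm [-13.167  43.067   9.647] r 45.03467783028244
-290 [[0.2, -0.6, -0.3], [0.4, -1.1, -0.7], [0.7, -1.6, -1.2], [1.1, -1.9, -1.7], [1.4, -2.2, -2.3]]
-330 [[0.4, -0.2, -0.6], [0.7, -0.2, -1.2], [1.1, -0.2, -1.7], [1.5, -0.1, -2.3], [1.9, 0.1, -2.9]]
-370 [[0.3, 0.3, -0.5], [0.7, 0.7, -1.0], [0.9, 1.2, -1.4], [1.2, 1.7, -1.8], [1.4, 2.3, -2.1]]
-410 [[0.2, 0.6, -0.2], [0.3, 1.3, -0.4], [0.3, 2.0, -0.5], [0.3, 2.7, -0.5], [0.2, 3.4, -0.4]]
-450 [[-0.1, 0.7, 0.2], [-0.3, 1.3, 0.4], [-0.5, 1.9, 0.7], [-0.7, 2.4, 1.1], [-1.0, 2.9, 1.5]]
t 16.05 p [0.522 0.146 0.211] j [ 48.149   7.557 -39.78   45.158 -49.867 -27.883] f [ 0.526 -0.344 -0.188] w 0.17346377016409703
tilt 32.92973728179069 psi -37.59268915476523
```

View pics/m_scene.png

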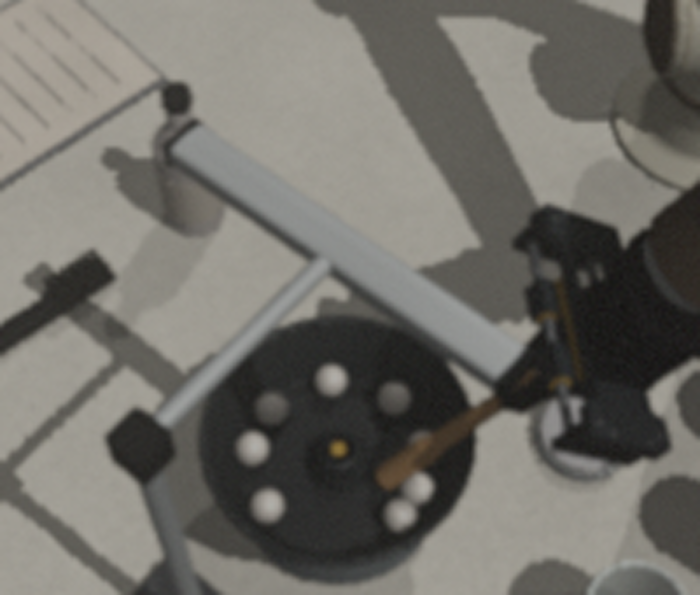

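```bash
python3 -c "
from g import *
s=r.get_calibration('scene')
st=[(258,389),(302,386),(348,415),(355,461),(327,501),(263,505),(226,472),(215,420)]
st=plane(s,[(170+a/3.7,110+b/3.7) for a,b in st],.094)
n=plane(s,[(150+a/3.5,100+b/3.5) for a,b in ((332,380),(270,407),(252,447),(267,505),(394,398),(420,440),(417,487),(400,515))],.094)
for a in n:
    d=np.linalg.norm(st-a,axis=1); print((a-B)[:2]*1000,'r',np.hypot(*(a-B)[:2])*1000,'nearest',d.argmin()+1,d.min()*1000, 'second',np.argsort(d)[1]+1,np.sort(d)[1]*1000)
"
```

```text
[-44.655 -55.653] r 71.35348783097518 nearest 1 27.612932699351997 second 2 28.97133821504246
[ 12.984 -72.784] r 73.93317963388434 nearest 8 24.835684488156232 second 1 38.541392135824076
[ 49.655 -54.242] r 73.5383108809524 nearest 8 22.714398342003697 second 7 42.741252382787884
[75.559 -5.04 ] r 75.7267479611042 nearest 7 25.295697734455484 second 6 43.90271165051268
[-72.17   -5.327] r 72.36668204216603 nearest 3 29.188643255465887 second 2 33.644300417008054
[-60.139  39.367] r 71.87845891120372 nearest 3 21.36023629708103 second 4 31.94290885815705
[-27.422  68.987] r 74.23680547108705 nearest 4 17.325666483125083 second 5 37.62638226183593
[ 0.699 77.404] r 77.40699854498367 nearest 5 18.027605198016744 second 4 40.469103796643736
```

Emit:
{"name": "play_rows", "arguments": {"plan": [[[0.2,-0.6,-0.3,0,0,0],[0.4,-1.1,-0.7,0,0,0],[0.7,-1.6,-1.2,0,0,0],[1.1,-1.9,-1.7,0,0,0],[1.4,-2.2,-2.3,0,0,0]]]}}

```text
time_s: 16.73
tcp_pos: [0.5565, 0.1463, 0.2111]
ee_rot: [[0.43, -0.61, -0.665], [-0.332, -0.792, 0.512], [-0.839, 0.0, -0.544]]
wrist_force: [0.7, 0.2, -0.6]
gripper_width: 0.171
```

Emit:
{"name": "play_rows", "arguments": {"plan": [[[0.4,-0.2,-0.6,0,0,0],[0.7,-0.2,-1.2,0,0,0],[1.1,-0.2,-1.7,0,0,0],[1.5,-0.1,-2.3,0,0,0],[1.9,0.1,-2.9,0,0,0]]]}}

```text
time_s: 17.35
tcp_pos: [0.5833, 0.1243, 0.2111]
ee_rot: [[0.431, -0.61, -0.665], [-0.332, -0.792, 0.512], [-0.839, -0.0, -0.544]]
wrist_force: [-0.3, 0.3, -0.9]
gripper_width: 0.171
```

Emit:
{"name": "play_rows", "arguments": {"plan": [[[0.3,0.3,-0.5,0,0,0],[0.7,0.7,-1.0,0,0,0],[0.9,1.2,-1.4,0,0,0],[1.2,1.7,-1.8,0,0,0],[1.4,2.3,-2.1,0,0,0]]]}}

```text
time_s: 17.98
tcp_pos: [0.5889, 0.0906, 0.2108]
ee_rot: [[0.431, -0.61, -0.665], [-0.332, -0.792, 0.512], [-0.839, -0.0, -0.544]]
wrist_force: [-0.5, -0.6, 0.1]
gripper_width: 0.179
```

```bash
python3 -c "
from circ import *
tip()
table(-10,9,rr=.052)"; python3 look.py n  scene,150,100,200,170,3.5 side,120,70,200,170,3.5; python3 clr.py n
```

```text
tip-bowl mm [ 53.937 -12.183   9.893] r 55.2954036204715
-50 [[0.2, 0.6, -0.3], [0.3, 1.3, -0.5], [0.4, 2.0, -0.6], [0.4, 2.7, -0.6], [0.3, 3.4, -0.5]]
-90 [[-0.1, 0.7, 0.2], [-0.3, 1.4, 0.4], [-0.5, 2.0, 0.7], [-0.7, 2.5, 1.1], [-1.0, 3.0, 1.6]]
-130 [[-0.3, 0.4, 0.5], [-0.7, 0.7, 1.1], [-1.1, 0.9, 1.6], [-1.4, 1.1, 2.2], [-1.8, 1.1, 2.8]]
-170 [[-0.4, -0.1, 0.6], [-0.8, -0.3, 1.2], [-1.1, -0.5, 1.8], [-1.5, -0.9, 2.3], [-1.8, -1.4, 2.8]]
-210 [[-0.3, -0.5, 0.4], [-0.5, -1.1, 0.8], [-0.7, -1.8, 1.1], [-0.8, -2.4, 1.3], [-0.9, -3.2, 1.4]]
-250 [[-0.0, -0.7, 0.0], [0.0, -1.4, -0.0], [0.1, -2.2, -0.1], [0.2, -2.8, -0.4], [0.4, -3.5, -0.6]]
-290 [[0.2, -0.6, -0.4], [0.5, -1.1, -0.8], [0.8, -1.5, -1.3], [1.2, -1.9, -1.8], [1.5, -2.2, -2.4]]
-330 [[0.4, -0.2, -0.6], [0.8, -0.2, -1.2], [1.2, -0.2, -1.8], [1.6, -0.1, -2.4], [1.9, 0.1, -3.0]]
-370 [[0.4, 0.3, -0.5], [0.7, 0.7, -1.0], [1.0, 1.2, -1.5], [1.2, 1.8, -1.9], [1.4, 2.4, -2.2]]
t 17.975 p [0.589 0.091 0.211] j [ 36.556  10.582 -36.684  48.632 -44.172 -20.483] f [-0.54  -0.566  0.138] w 0.1791488098586571
tilt 32.93008219658671 psi -37.59500723955633
scene 3449 [0.014 0.022 0.028] [0.557 0.169 0.392] [0.551 0.176 0.386]
side 1162 [0.01  0.021 0.031] [0.559 0.175 0.394] [0.549 0.163 0.393]
```

View pics/n_scene.png

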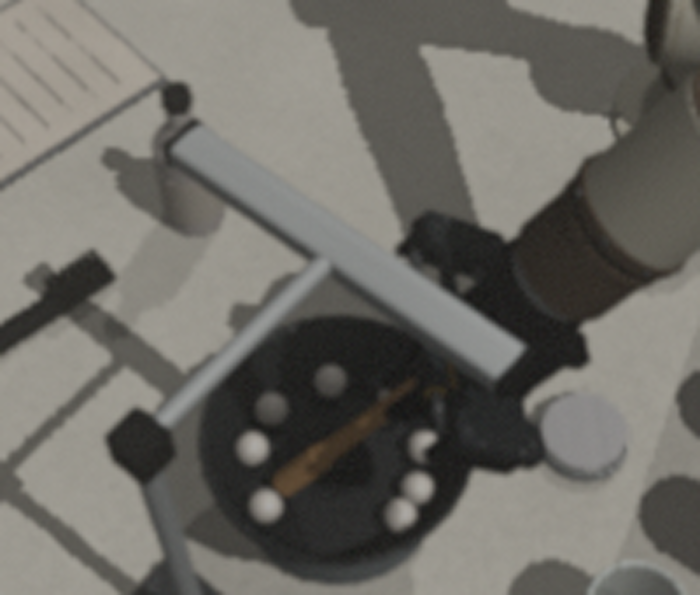

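View pics/n_side.png

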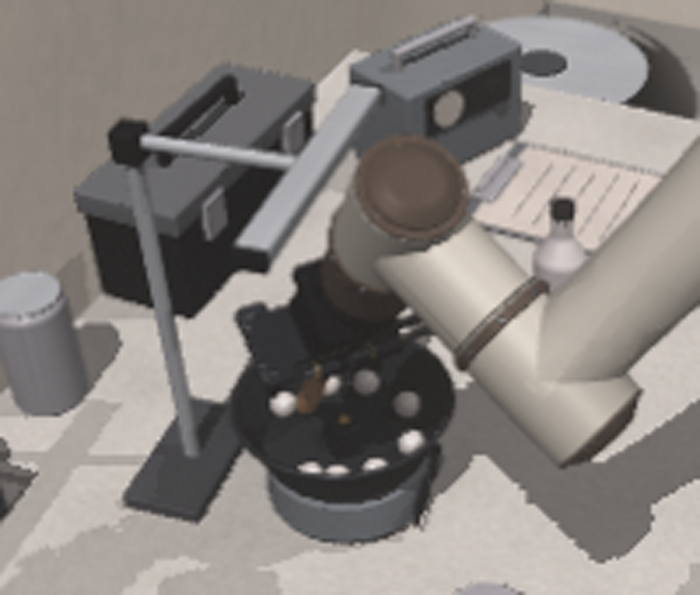

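One turn is closed and the stones are still in. Now a second full turn, at a slightly larger radius.

Emit:
{"name": "play_rows", "arguments": {"plan": [[[0.2,0.6,-0.3,0,0,0],[0.3,1.3,-0.5,0,0,0],[0.4,2.0,-0.6,0,0,0],[0.4,2.7,-0.6,0,0,0],[0.3,3.4,-0.5,0,0,0]]]}}

```text
time_s: 18.7
tcp_pos: [0.5727, 0.0606, 0.2112]
ee_rot: [[0.431, -0.61, -0.665], [-0.331, -0.793, 0.512], [-0.839, -0.001, -0.544]]
wrist_force: [-0.8, 1.9, 0.1]
gripper_width: 0.174
```

Emit:
{"name": "play_rows", "arguments": {"plan": [[[-0.1,0.7,0.2,0,0,0],[-0.3,1.4,0.4,0,0,0],[-0.5,2.0,0.7,0,0,0],[-0.7,2.5,1.1,0,0,0],[-1.0,3.0,1.6,0,0,0]]]}}

```text
time_s: 19.32
tcp_pos: [0.5392, 0.0483, 0.2107]
ee_rot: [[0.431, -0.61, -0.665], [-0.332, -0.792, 0.512], [-0.839, -0.0, -0.544]]
wrist_force: [0.5, 1.0, -0.3]
gripper_width: 0.174
```

Emit:
{"name": "play_rows", "arguments": {"plan": [[[-0.3,0.4,0.5,0,0,0],[-0.7,0.7,1.1,0,0,0],[-1.1,0.9,1.6,0,0,0],[-1.4,1.1,2.2,0,0,0],[-1.8,1.1,2.8,0,0,0]]]}}

```text
time_s: 19.95
tcp_pos: [0.506, 0.0601, 0.2105]
ee_rot: [[0.431, -0.61, -0.665], [-0.332, -0.792, 0.512], [-0.839, 0.0, -0.544]]
wrist_force: [0.1, 0.9, -1.0]
gripper_width: 0.174
```

```bash
python3 -c "
from circ import *
tip()
table(-130,6,rr=.052)"; python3 look.py o  scene,150,100,200,170,3.5
```

```text
tip-bowl mm [-28.97  -42.708   9.613] r 51.60631850879343
-170 [[-0.4, -0.0, 0.6], [-0.8, -0.2, 1.2], [-1.2, -0.5, 1.8], [-1.5, -0.9, 2.3], [-1.8, -1.3, 2.8]]
-210 [[-0.3, -0.5, 0.4], [-0.5, -1.1, 0.8], [-0.7, -1.8, 1.1], [-0.8, -2.4, 1.3], [-0.9, -3.2, 1.4]]
-250 [[-0.0, -0.7, 0.0], [0.0, -1.4, -0.0], [0.1, -2.2, -0.1], [0.2, -2.8, -0.4], [0.4, -3.5, -0.6]]
-290 [[0.2, -0.6, -0.4], [0.5, -1.1, -0.8], [0.8, -1.5, -1.3], [1.2, -1.9, -1.8], [1.5, -2.2, -2.4]]
-330 [[0.4, -0.2, -0.6], [0.8, -0.2, -1.2], [1.2, -0.2, -1.8], [1.6, -0.1, -2.4], [1.9, 0.1, -3.0]]
-370 [[0.4, 0.3, -0.5], [0.7, 0.7, -1.0], [1.0, 1.2, -1.5], [1.2, 1.8, -1.9], [1.4, 2.4, -2.2]]
t 19.95 p [0.506 0.06  0.21 ] j [ 40.19    1.938 -46.814  48.686 -45.025 -24.349] f [ 0.054  0.926 -1.042] w 0.1742577631111502
tilt 32.93015891304795 psi -37.612084151987865
```

View pics/o_scene.png

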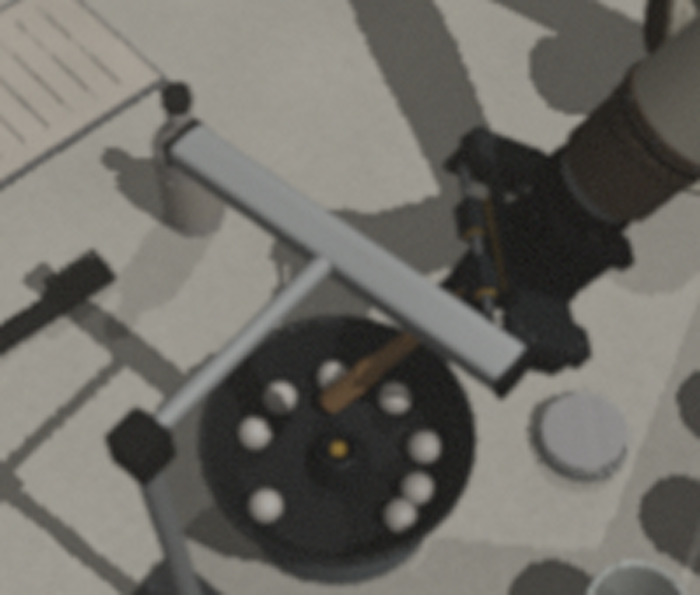

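All eight stones are in the bowl. Continuing the second turn.

Emit:
{"name": "play_rows", "arguments": {"plan": [[[-0.4,0,0.6,0,0,0],[-0.8,-0.2,1.2,0,0,0],[-1.2,-0.5,1.8,0,0,0],[-1.5,-0.9,2.3,0,0,0],[-1.8,-1.3,2.8,0,0,0]]]}}

```text
time_s: 20.62
tcp_pos: [0.488, 0.0911, 0.2105]
ee_rot: [[0.431, -0.61, -0.665], [-0.331, -0.792, 0.512], [-0.839, -0.0, -0.544]]
wrist_force: [0.4, -0.3, 0.8]
gripper_width: 0.172
```

Emit:
{"name": "play_rows", "arguments": {"plan": [[[-0.3,-0.5,0.4,0,0,0],[-0.5,-1.1,0.8,0,0,0],[-0.7,-1.8,1.1,0,0,0],[-0.8,-2.4,1.3,0,0,0],[-0.9,-3.2,1.4,0,0,0]]]}}

```text
time_s: 21.25
tcp_pos: [0.4946, 0.1264, 0.2103]
ee_rot: [[0.431, -0.61, -0.665], [-0.332, -0.792, 0.512], [-0.839, 0.0, -0.544]]
wrist_force: [0.5, 0.4, 0.6]
gripper_width: 0.172
```

Emit:
{"name": "play_rows", "arguments": {"plan": [[[0,-0.7,0,0,0,0],[0,-1.4,0,0,0,0],[0.1,-2.2,-0.1,0,0,0],[0.2,-2.8,-0.4,0,0,0],[0.4,-3.5,-0.6,0,0,0]]]}}

```text
time_s: 21.88
tcp_pos: [0.5219, 0.1494, 0.2103]
ee_rot: [[0.431, -0.61, -0.665], [-0.332, -0.792, 0.512], [-0.839, -0.0, -0.544]]
wrist_force: [-0.7, -0.7, -0.2]
gripper_width: 0.176
```

```bash
python3 -c "
from circ import *
tip()
table(-250,4,rr=.050)"; python3 look.py p  scene,150,100,200,170,3.5
```

```text
tip-bowl mm [-13.081  46.621   9.495] r 48.42161426828185
-290 [[0.3, -0.4, -0.5], [0.5, -0.9, -0.9], [0.8, -1.3, -1.4], [1.2, -1.6, -1.9], [1.5, -1.9, -2.4]]
-330 [[0.4, -0.2, -0.6], [0.7, -0.2, -1.2], [1.1, -0.2, -1.7], [1.5, -0.1, -2.3], [1.9, 0.1, -2.9]]
-370 [[0.3, 0.3, -0.5], [0.7, 0.7, -1.0], [0.9, 1.2, -1.4], [1.2, 1.7, -1.8], [1.4, 2.3, -2.1]]
-410 [[0.2, 0.6, -0.2], [0.3, 1.3, -0.4], [0.3, 2.0, -0.5], [0.3, 2.7, -0.5], [0.2, 3.4, -0.4]]
t 21.875 p [0.522 0.149 0.21 ] j [ 48.49    7.779 -39.514  45.02  -50.078 -28.075] f [-0.701 -0.75  -0.204] w 0.17648014326655045
tilt 32.938567588124485 psi -37.61767750531392
```

View pics/p_scene.png

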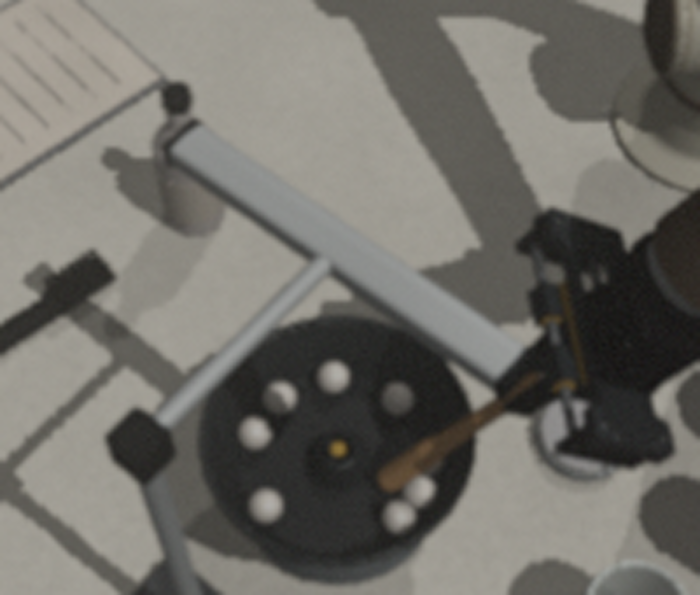

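```bash
cat > path.py <<'E'
from circ import *
def path(pts,z=.010):
    q=r.sense();R=q['ee_rot'];cur=q['tcp_pos']+L*R[:,0]
    for k in range(0,len(pts),5):
        out=[]
        for p in pts[k:k+5]:
            T=B+np.array([p[0]/1000,p[1]/1000,z]); out.append(np.round(R.T@(T-cur)*100,1).tolist())
        print(out); cur=T
E
python3 -c "
from path import *
path([(-13,50),(-13,54),(-13,58),(-12,61),(-6,62),(2,62),(10,61),(18,59),(26,56),(33,52),(40,47),(46,40),(50,32),(53,24),(55,16),(55,8),(54,0),(53,-8),(51,-16),(48,-24)])"
```

```text
[[-0.2, -0.2, 0.1], [-0.3, -0.5, 0.4], [-0.4, -0.8, 0.6], [-0.5, -1.1, 0.6], [-0.3, -1.6, 0.3]]
[[0.3, -0.5, -0.5], [0.7, -0.9, -1.1], [1.1, -1.2, -1.7], [1.6, -1.5, -2.4], [2.0, -1.6, -3.1]]
[[0.5, -0.0, -0.7], [1.0, 0.2, -1.5], [1.4, 0.5, -2.2], [1.8, 1.0, -2.8], [2.1, 1.5, -3.3]]
[[0.3, 0.6, -0.4], [0.5, 1.3, -0.8], [0.7, 2.0, -1.1], [0.9, 2.8, -1.4], [1.0, 3.6, -1.6]]
```

Emit:
{"name": "play_rows", "arguments": {"plan": [[[-0.2,-0.2,0.1,0,0,0],[-0.3,-0.5,0.4,0,0,0],[-0.4,-0.8,0.6,0,0,0],[-0.5,-1.1,0.6,0,0,0],[-0.3,-1.6,0.3,0,0,0]]]}}

```text
time_s: 22.55
tcp_pos: [0.5282, 0.165, 0.2114]
ee_rot: [[0.431, -0.61, -0.665], [-0.331, -0.793, 0.512], [-0.839, -0.001, -0.544]]
wrist_force: [1.2, -1.7, 0.1]
gripper_width: 0.175
```

Emit:
{"name": "play_rows", "arguments": {"plan": [[[0.3,-0.5,-0.5,0,0,0],[0.7,-0.9,-1.1,0,0,0],[1.1,-1.2,-1.7,0,0,0],[1.6,-1.5,-2.4,0,0,0],[2.0,-1.6,-3.1,0,0,0]]]}}

```text
time_s: 23.18
tcp_pos: [0.5678, 0.1552, 0.2112]
ee_rot: [[0.431, -0.609, -0.665], [-0.33, -0.793, 0.512], [-0.84, -0.002, -0.543]]
wrist_force: [0.8, -0.0, -0.3]
gripper_width: 0.175
```

```bash
python3 -c "
from circ import *
tip()"; python3 look.py q  scene,150,100,200,170,3.5
```

```text
tip-bowl mm [32.971 52.664 10.293] r 62.13383809506324
t 23.175 p [0.568 0.155 0.211] j [ 44.7    11.651 -34.622  45.62  -48.828 -24.718] f [ 0.786 -0.023 -0.345] w 0.17516166624191654
tilt 32.897717839340764 psi -37.404349436952714
```

View pics/q_scene.png

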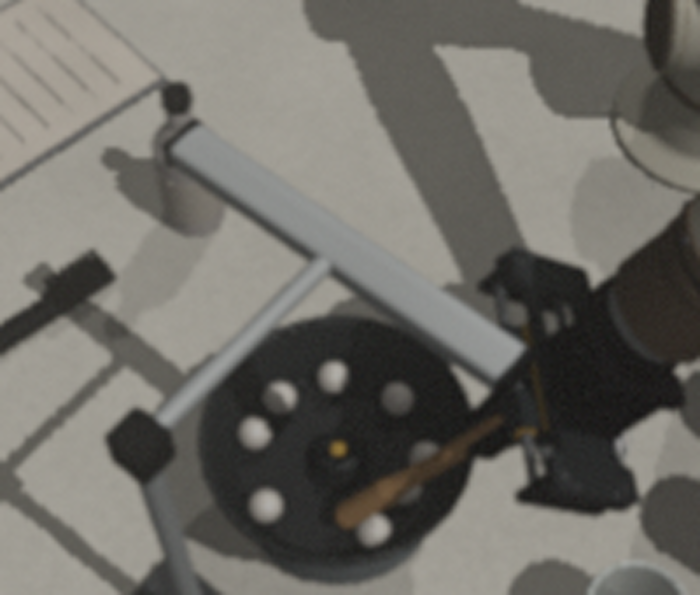

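Emit:
{"name": "play_rows", "arguments": {"plan": [[[0.5,0,-0.7,0,0,0],[1.0,0.2,-1.5,0,0,0],[1.4,0.5,-2.2,0,0,0],[1.8,1.0,-2.8,0,0,0],[2.1,1.5,-3.3,0,0,0]]]}}

```text
time_s: 23.85
tcp_pos: [0.5888, 0.1183, 0.2115]
ee_rot: [[0.431, -0.61, -0.665], [-0.332, -0.792, 0.512], [-0.839, -0.0, -0.544]]
wrist_force: [-0.1, 0.7, -0.7]
gripper_width: 0.174
```

Emit:
{"name": "play_rows", "arguments": {"plan": [[[0.3,0.6,-0.4,0,0,0],[0.5,1.3,-0.8,0,0,0],[0.7,2.0,-1.1,0,0,0],[0.9,2.8,-1.4,0,0,0],[1.0,3.6,-1.6,0,0,0]]]}}

```text
time_s: 24.48
tcp_pos: [0.5815, 0.0784, 0.2118]
ee_rot: [[0.431, -0.61, -0.665], [-0.332, -0.792, 0.512], [-0.839, 0.0, -0.544]]
wrist_force: [0.8, 0.6, -1.0]
gripper_width: 0.173
```

```bash
python3 -c "
from path import *
tip()
table(-28,4,rr=.052)"; python3 look.py s  scene,150,100,200,170,3.5 side,120,70,200,170,3.5
```

```text
tip-bowl mm [ 46.501 -24.414  10.968] r 52.520415124946794
-68 [[0.4, 0.8, -0.4], [0.3, 1.5, -0.4], [0.3, 2.2, -0.3], [0.2, 2.9, -0.1], [-0.0, 3.5, 0.2]]
-108 [[-0.2, 0.6, 0.3], [-0.5, 1.1, 0.8], [-0.8, 1.6, 1.2], [-1.1, 2.0, 1.7], [-1.5, 2.3, 2.3]]
-148 [[-0.4, 0.2, 0.6], [-0.8, 0.3, 1.2], [-1.2, 0.3, 1.8], [-1.6, 0.2, 2.4], [-1.9, -0.0, 3.0]]
-188 [[-0.4, -0.3, 0.6], [-0.7, -0.7, 1.1], [-1.0, -1.2, 1.5], [-1.3, -1.7, 1.9], [-1.5, -2.3, 2.3]]
t 24.475 p [0.581 0.078 0.212] j [ 35.797   9.405 -38.076  49.003 -43.648 -20.223] f [ 0.768  0.622 -1.022] w 0.1732889612373782
tilt 32.92907855934204 psi -37.60366704270875
```

View pics/s_scene.png

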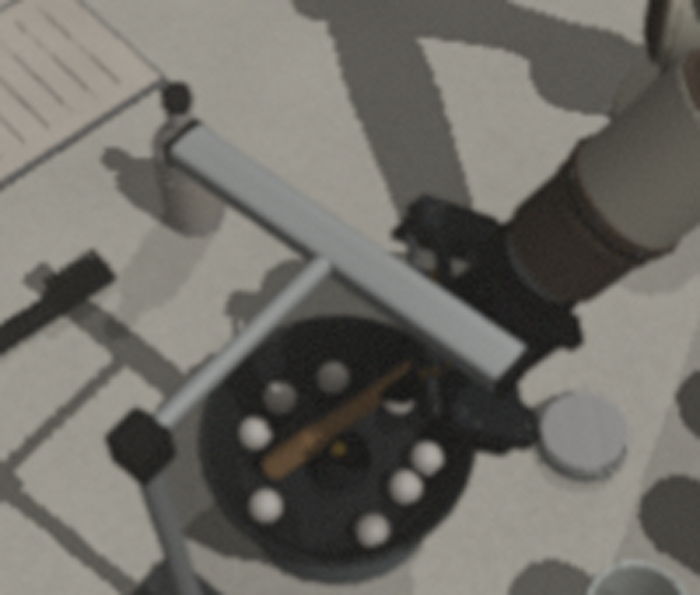

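View pics/s_side.png

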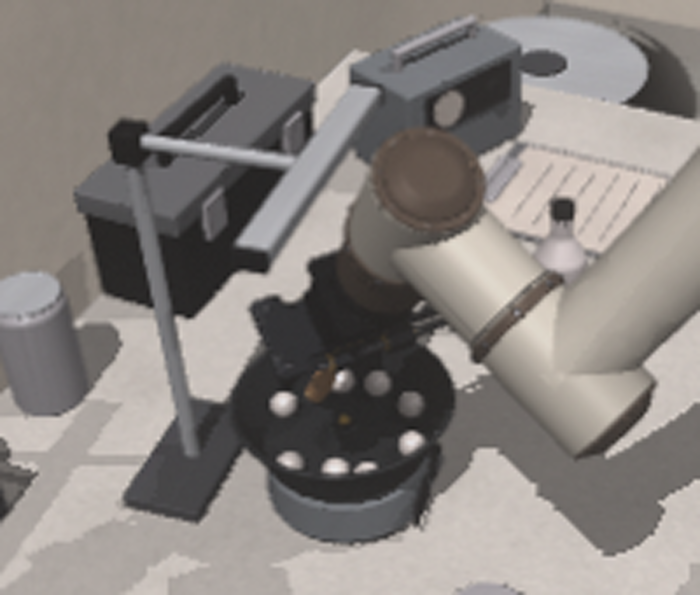

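```bash
python3 -c "
from path import *
s=r.get_calibration('scene')
st=[(258,389),(302,386),(348,415),(355,461),(327,501),(263,505),(226,472),(215,420)]
st=plane(s,[(170+a/3.7,110+b/3.7) for a,b in st],.094)
n=plane(s,[(150+a/3.5,100+b/3.5) for a,b in ((280,397),(332,378),(400,400),(427,457),(405,487),(373,530),(265,505),(255,433))],.094)
for a in n: d=np.linalg.norm(st-a,axis=1); print((a-B)[:2]*1000,np.round(d*1000))
q=r.sense();R=q['ee_rot'];cur=q['tcp_pos']+L*R[:,0]
for p in ((28,-17,23),(10,-10,36),(-10,0,50),(-35,10,68),(-80,20,90)): print(np.round(R.T@(B+np.array(p)/1000-cur)*100,1).tolist())
"
```

```text
[  0.094 -74.237] [ 30.  66. 108. 130. 136. 115.  81.  35.]
[-46.017 -57.136] [ 29.  30.  76. 110. 131. 128. 107.  73.]
[-74.633  -0.311] [ 75.  39.  27.  68. 104. 127. 126. 114.]
[-53.192  54.946] [110.  82.  36.  23.  63. 105. 124. 134.]
[-20.043  62.059] [112.  93.  56.  15.  30.  76. 102. 124.]
[26.288 71.7  ] [129. 122.  97.  60.  20.  48.  87. 124.]
[76.78  -6.181] [104. 125. 134. 122.  96.  46.  26.  68.]
[ 39.043 -62.598] [ 58.  92. 124. 134. 128.  93.  52.  16.]
[-2.0, 0.5, 1.0]
[-4.1, 1.0, 1.8]
[-6.5, 1.5, 2.9]
[-9.4, 2.2, 4.1]
[-13.5, 4.2, 6.4]
```

Estimated displacements are all at least 15 mm. The +y pair is closest to the limit (15 and 20 mm), so I'll do a third turn and push that side harder.

Emit:
{"name": "play_rows", "arguments": {"plan": [[[0.4,0.8,-0.4,0,0,0],[0.3,1.5,-0.4,0,0,0],[0.3,2.2,-0.3,0,0,0],[0.2,2.9,-0.1,0,0,0],[0,3.5,0.2,0,0,0]]]}}

```text
time_s: 25.2
tcp_pos: [0.5593, 0.053, 0.2116]
ee_rot: [[0.433, -0.609, -0.665], [-0.33, -0.793, 0.512], [-0.839, -0.002, -0.544]]
wrist_force: [-0.3, 3.5, 2.2]
gripper_width: 0.175
```

Emit:
{"name": "play_rows", "arguments": {"plan": [[[-0.2,0.6,0.3,0,0,0],[-0.5,1.1,0.8,0,0,0],[-0.8,1.6,1.2,0,0,0],[-1.1,2.0,1.7,0,0,0],[-1.5,2.3,2.3,0,0,0]]]}}

```text
time_s: 25.82
tcp_pos: [0.5228, 0.0507, 0.2108]
ee_rot: [[0.43, -0.61, -0.665], [-0.332, -0.792, 0.512], [-0.839, 0.0, -0.544]]
wrist_force: [0.1, 1.7, -0.8]
gripper_width: 0.173
```

Emit:
{"name": "play_rows", "arguments": {"plan": [[[-0.4,0.2,0.6,0,0,0],[-0.8,0.3,1.2,0,0,0],[-1.2,0.3,1.8,0,0,0],[-1.6,0.2,2.4,0,0,0],[-1.9,0,3.0,0,0,0]]]}}

```text
time_s: 26.45
tcp_pos: [0.4949, 0.0729, 0.2105]
ee_rot: [[0.431, -0.61, -0.665], [-0.331, -0.792, 0.512], [-0.839, -0.0, -0.544]]
wrist_force: [-0.5, -0.2, -1.1]
gripper_width: 0.174
```

Emit:
{"name": "play_rows", "arguments": {"plan": [[[-0.4,-0.3,0.6,0,0,0],[-0.7,-0.7,1.1,0,0,0],[-1.0,-1.2,1.5,0,0,0],[-1.3,-1.7,1.9,0,0,0],[-1.5,-2.3,2.3,0,0,0]]]}}

```text
time_s: 27.08
tcp_pos: [0.4875, 0.108, 0.2106]
ee_rot: [[0.431, -0.61, -0.665], [-0.332, -0.792, 0.512], [-0.839, -0.0, -0.544]]
wrist_force: [0.3, -0.5, -0.5]
gripper_width: 0.172
```

```bash
python3 -c "
from path import *
tip()
path([(-44,12),(-42,20),(-39,27),(-36,33),(-34,39),(-30,45),(-26,50),(-20,54),(-13,58),(-5,60),(3,61),(11,61),(19,59),(26,56),(33,52),(40,47),(46,40),(50,32),(53,24),(55,16),(55,8),(54,0),(53,-8),(51,-16),(48,-24)])
"; python3 look.py t  scene,150,100,200,170,3.5
```

```text
tip-bowl mm [-47.495   5.234   9.748] r 47.78237386071008
[[-0.1, -0.7, 0.1], [-0.3, -1.5, 0.4], [-0.4, -2.2, 0.5], [-0.4, -2.9, 0.6], [-0.6, -3.5, 0.8]]
[[-0.0, -0.7, 0.0], [-0.0, -1.4, 0.0], [0.1, -2.0, -0.2], [0.3, -2.8, -0.4], [0.6, -3.4, -0.9]]
[[0.3, -0.6, -0.5], [0.7, -1.1, -1.0], [1.1, -1.4, -1.6], [1.5, -1.6, -2.3], [1.9, -1.7, -2.9]]
[[0.5, -0.0, -0.7], [1.0, 0.2, -1.5], [1.4, 0.5, -2.2], [1.8, 1.0, -2.8], [2.1, 1.5, -3.3]]
[[0.3, 0.6, -0.4], [0.5, 1.3, -0.8], [0.7, 2.0, -1.1], [0.9, 2.8, -1.4], [1.0, 3.6, -1.6]]
t 27.075 p [0.487 0.108 0.211] j [ 48.052   2.61  -45.487  45.657 -49.28  -28.548] f [ 0.323 -0.496 -0.465] w 0.17151378487005514
tilt 32.92981644710648 psi -37.57624135711881
```

View pics/t_scene.png

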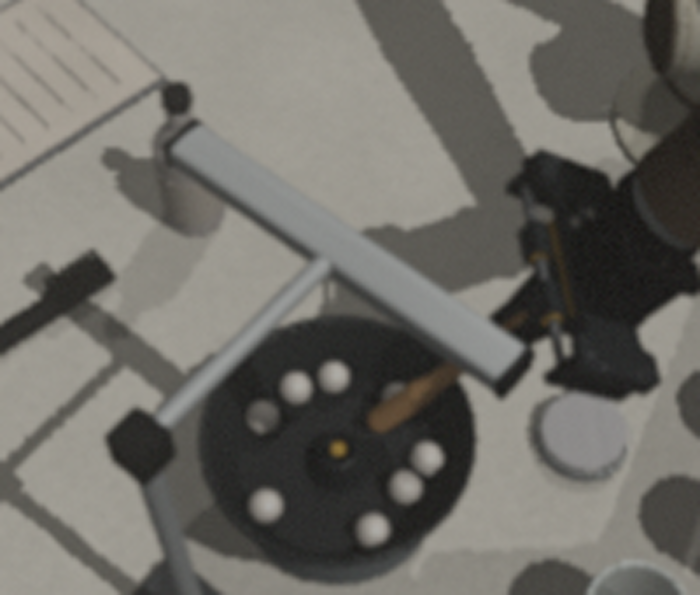

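Emit:
{"name": "play_rows", "arguments": {"plan": [[[-0.1,-0.7,0.1,0,0,0],[-0.3,-1.5,0.4,0,0,0],[-0.4,-2.2,0.5,0,0,0],[-0.4,-2.9,0.6,0,0,0],[-0.6,-3.5,0.8,0,0,0]]]}}

```text
time_s: 27.75
tcp_pos: [0.501, 0.1415, 0.2111]
ee_rot: [[0.43, -0.61, -0.665], [-0.332, -0.792, 0.512], [-0.839, 0.0, -0.544]]
wrist_force: [-0.0, 0.4, -0.8]
gripper_width: 0.173
```

Emit:
{"name": "play_rows", "arguments": {"plan": [[[0,-0.7,0,0,0,0],[0,-1.4,0,0,0,0],[0.1,-2.0,-0.2,0,0,0],[0.3,-2.8,-0.4,0,0,0],[0.6,-3.4,-0.9,0,0,0]]]}}

```text
time_s: 28.38
tcp_pos: [0.5306, 0.1613, 0.2112]
ee_rot: [[0.43, -0.611, -0.665], [-0.333, -0.792, 0.512], [-0.839, 0.001, -0.544]]
wrist_force: [0.7, -1.0, 0.1]
gripper_width: 0.174
```

Emit:
{"name": "play_rows", "arguments": {"plan": [[[0.3,-0.6,-0.5,0,0,0],[0.7,-1.1,-1.0,0,0,0],[1.1,-1.4,-1.6,0,0,0],[1.5,-1.6,-2.3,0,0,0],[1.9,-1.7,-2.9,0,0,0]]]}}

```text
time_s: 29.0
tcp_pos: [0.5683, 0.1531, 0.2109]
ee_rot: [[0.43, -0.611, -0.665], [-0.332, -0.792, 0.512], [-0.839, 0.001, -0.544]]
wrist_force: [-0.3, -2.6, 1.5]
gripper_width: 0.177
```

```bash
python3 -c "
from path import *
tip()"; python3 look.py u  scene,150,100,200,170,3.5
```

```text
tip-bowl mm [33.31  50.263 10.059] r 60.29825114300715
t 29.0 p [0.568 0.153 0.211] j [ 44.511  11.684 -34.657  45.686 -48.844 -24.654] f [-0.347 -2.595  1.492] w 0.17712283343824775
tilt 32.94038522317037 psi -37.68774364272352
```

View pics/u_scene.png

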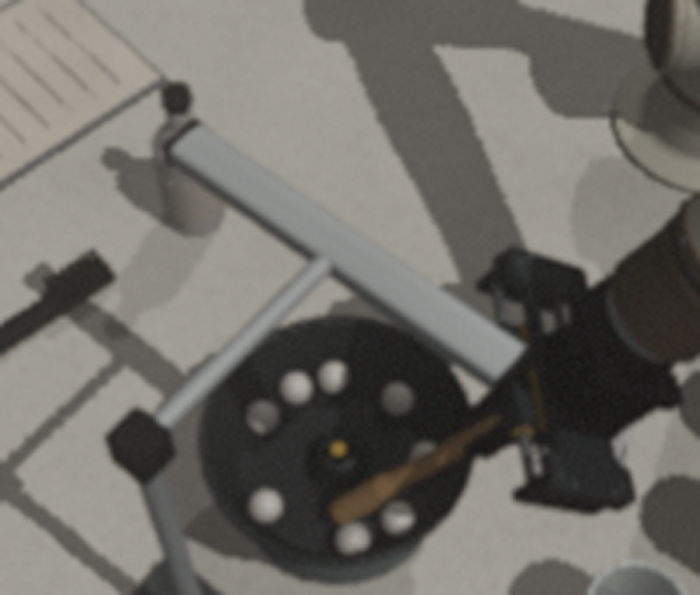

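Emit:
{"name": "play_rows", "arguments": {"plan": [[[0.5,0,-0.7,0,0,0],[1.0,0.2,-1.5,0,0,0],[1.4,0.5,-2.2,0,0,0],[1.8,1.0,-2.8,0,0,0],[2.1,1.5,-3.3,0,0,0]]]}}

```text
time_s: 29.68
tcp_pos: [0.59, 0.1178, 0.2112]
ee_rot: [[0.431, -0.61, -0.665], [-0.331, -0.793, 0.512], [-0.839, -0.0, -0.543]]
wrist_force: [0.2, 0.5, -0.1]
gripper_width: 0.176
```

Emit:
{"name": "play_rows", "arguments": {"plan": [[[0.3,0.6,-0.4,0,0,0],[0.5,1.3,-0.8,0,0,0],[0.7,2.0,-1.1,0,0,0],[0.9,2.8,-1.4,0,0,0],[1.0,3.6,-1.6,0,0,0]]]}}

```text
time_s: 30.3
tcp_pos: [0.5827, 0.0776, 0.2115]
ee_rot: [[0.431, -0.61, -0.665], [-0.332, -0.792, 0.512], [-0.839, -0.0, -0.544]]
wrist_force: [-0.3, 0.2, 0.5]
gripper_width: 0.17
```

```bash
python3 -c "
from path import *
tip()
q=r.sense();R=q['ee_rot'];cur=q['tcp_pos']+L*R[:,0]
for p in ((28,-17,23),(10,-10,36),(-10,0,50),(-35,10,68),(-80,20,90)): print(np.round(R.T@(B+np.array(p)/1000-cur)*100,1).tolist())
"
```

```text
tip-bowl mm [ 47.711 -25.177  10.681] r 53.94646987261132
[-2.2, 0.6, 1.1]
[-4.3, 1.1, 1.9]
[-6.6, 1.5, 3.0]
[-9.5, 2.3, 4.2]
[-13.7, 4.2, 6.5]
```

Now out of the bowl: up and back, away from the lamp.

Emit:
{"name": "play_rows", "arguments": {"plan": [[[-2.2,0.6,1.1,0,0,0],[-4.3,1.1,1.9,0,0,0],[-6.6,1.5,3.0,0,0,0],[-9.5,2.3,4.2,0,0,0],[-13.7,4.2,6.5,0,0,0]]]}}

```text
time_s: 30.92
tcp_pos: [0.4544, 0.1234, 0.2915]
ee_rot: [[0.43, -0.611, -0.664], [-0.333, -0.792, 0.513], [-0.839, 0.001, -0.544]]
wrist_force: [-0.8, 1.1, -0.0]
gripper_width: 0.174
```

```bash
python3 -c "
from path import *
st();tip()
rel([(.42,.19,.30),(.395,.28,.29),(.393,.336,.270)],[toolf(32.5,-22),toolf(31.4,-5),toolf(31.4,-4.9)])
"; python3 look.py v  scene,150,100,200,170,3.5 side,110,70,220,190,3
```

```text
t 30.925 p [0.454 0.123 0.292] j [ 55.746  -3.551 -37.627  37.255 -63.708 -22.69 ] f [-0.764  1.104 -0.038] w 0.17413893503528208
tilt 32.93815122078675 psi -37.72696017379919
tip-bowl mm [-80.706  20.471  90.687] r 83.26146873336775
[-4.4  -3.17  5.24] [-1.317 -0.043 -0.85 ]
[-7.63 -8.77 12.06] [-2.764 -0.149 -1.743]
[ -7.91 -13.08  16.15] [-2.772 -0.149 -1.748]
t 30.925 p [0.454 0.123 0.292] j [ 55.746  -3.551 -37.627  37.255 -63.708 -22.69 ] f [-0.764  1.104 -0.038] w 0.17413893503528208
tilt 32.93815122078675 psi -37.72696017379919
```

View pics/v_scene.png

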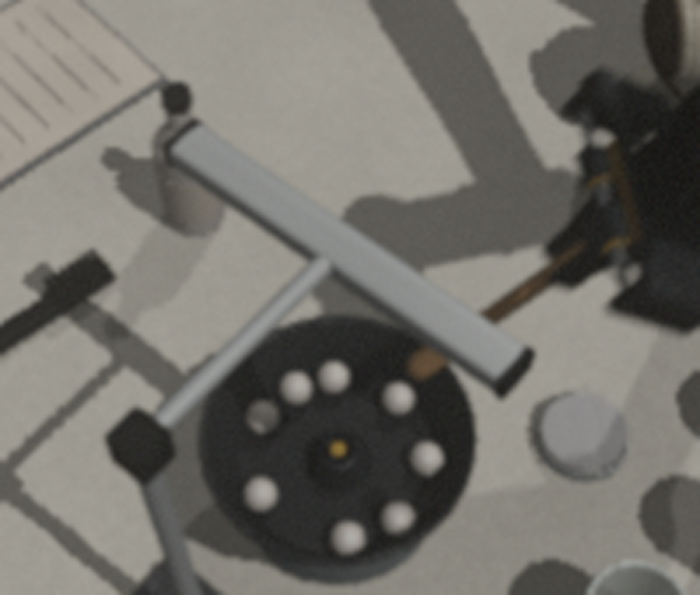

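View pics/v_side.png

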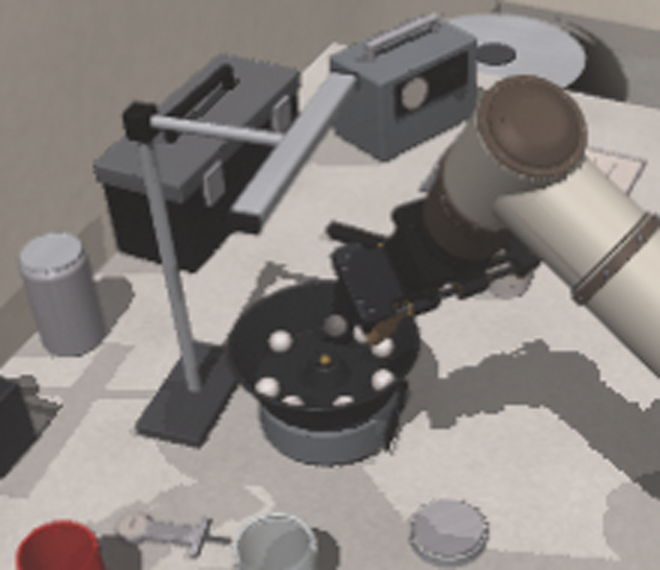

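All eight stones are visible in the bowl and the stick is out, clear of the lamp. Now to the jar with the original orientation.

Emit:
{"name": "play_rows", "arguments": {"plan": [[[-2.2,-1.6,2.6,-0.65,0,-0.4],[-4.4,-3.2,5.2,-1.3,0,-0.85],[-5.5,-5,7.5,-1.8,-0.1,-1.15],[-6.6,-6.9,9.8,-2.3,-0.1,-1.45],[-7.6,-8.8,12.1,-2.76,-0.15,-1.74]]]}}

```text
time_s: 31.65
tcp_pos: [0.3953, 0.281, 0.2889]
ee_rot: [[0.519, -0.083, -0.851], [-0.043, -0.997, 0.072], [-0.854, -0.001, -0.521]]
wrist_force: [-0.5, -0.1, -0.4]
gripper_width: 0.176
```

```bash
python3 -c "
from path import *
st()
u=np.array([-.52,.045,.853])
G=np.array([.4766,.3289,.1324])
rel([G+.16*u,G+.13*u,G+.10*u],toolf(31.45,-4.9))
"
```

```text
t 31.65 p [0.395 0.281 0.289] j [ 72.593  -5.777 -39.547  38.189 -55.279  -9.441] f [-0.463 -0.064 -0.392] w 0.17589279173472064
tilt 31.391020761630777 psi -4.723050982852077
[ 1.37 -5.47  1.6 ] [0.007 0.006 0.009]
[ 4.37 -5.47  1.59] [0.007 0.006 0.009]
[ 7.37 -5.46  1.59] [0.007 0.006 0.009]
```

Emit:
{"name": "play_rows", "arguments": {"plan": [[[0.4,-1.8,0.5,0,0,0],[0.8,-3.6,1,0,0,0],[1.4,-5.5,1.6,0,0,0],[2.9,-5.5,1.6,0,0,0],[2.9,-5.5,1.6,0,0,0]]]}}

```text
time_s: 32.28
tcp_pos: [0.4019, 0.3347, 0.2544]
ee_rot: [[0.518, -0.088, -0.851], [-0.048, -0.996, 0.074], [-0.854, 0.003, -0.52]]
wrist_force: [0.4, 0.2, 0.5]
gripper_width: 0.174
```

```bash
python3 look.py x  scene,270,130,160,180,3 side,130,170,180,135,4 wrist,0,0,512,384,1;  python3 -c "
from path import *
u=np.array([-.52,.045,.853])
G=np.array([.4766,.3289,.1324])
print(r.sense()['tcp_pos']+.144*r.sense()['ee_rot'][:,0])
rel([G+.10*u,G+.07*u,G+.04*u,G+.01*u,G],toolf(31.45,-4.9))
"
```

```text
t 32.275 p [0.402 0.335 0.254] j [ 73.359   1.13  -38.619  40.785 -51.36  -14.811] f [0.436 0.186 0.536] w 0.17435643427940928
tilt 31.352404264464532 psi -5.343580414293993
[0.477 0.329 0.134]
[4.5  0.01 0.07] [-0.01   0.003 -0.   ]
[7.5  0.01 0.06] [-0.01   0.003 -0.   ]
[10.5   0.01  0.06] [-0.01   0.003 -0.   ]
[13.5   0.01  0.06] [-0.01   0.003 -0.   ]
[14.5   0.01  0.06] [-0.01   0.003 -0.   ]
```

View pics/x_scene.png

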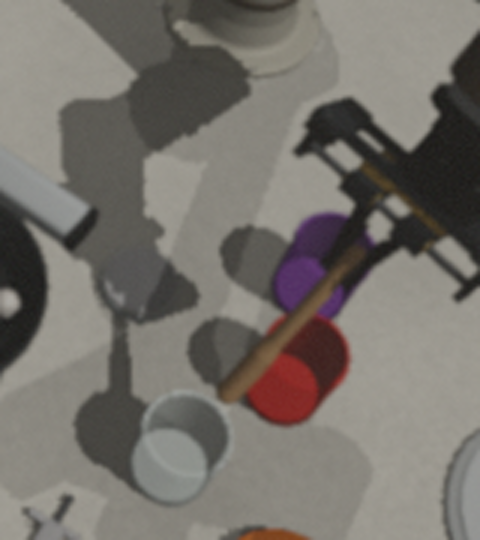

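View pics/x_side.png

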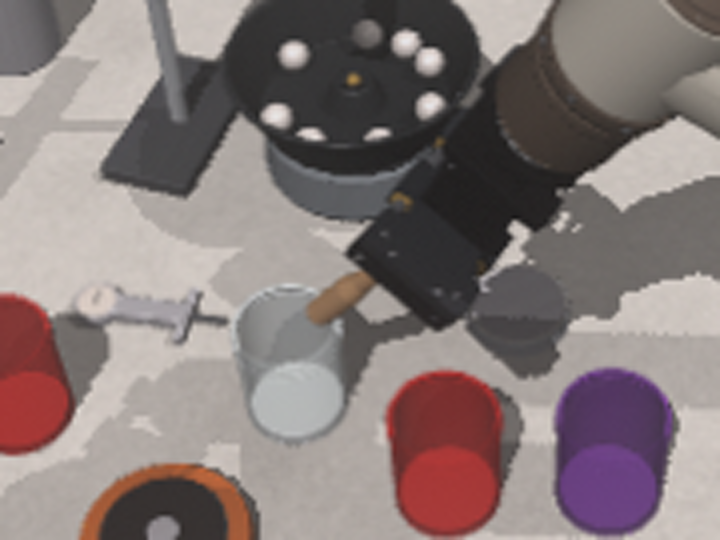

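View pics/x_wrist.png

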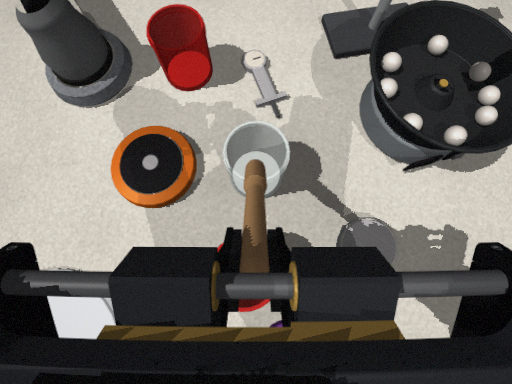

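The jar has not moved, and the stick tip at side (320,315) is just outside the near rim, on the original line. Sliding it in.

Emit:
{"name": "play_rows", "arguments": {"plan": [[[3.5,0,0,0,0,0],[7,0,0,0,0,0],[10.5,0,0,0,0,0],[13,0,0,0,0,0],[14,0,0,0,0,0]]]}}

```text
time_s: 33.05
tcp_pos: [0.4746, 0.3288, 0.1358]
ee_rot: [[0.519, -0.087, -0.851], [-0.045, -0.996, 0.074], [-0.854, -0.0, -0.52]]
wrist_force: [-2.9, 0.2, 1.1]
gripper_width: 0.178
```

```bash
python3 look.py y  scene,270,170,160,140,4 side,130,170,180,135,4 wrist,0,0,512,384,1;
```

```text
t 33.05 p [0.475 0.329 0.136] j [ 56.707  12.191 -48.334  65.901 -30.111 -30.395] f [-2.933  0.245  1.129] w 0.17761969206834924
tilt 31.36331563799789 psi -4.922864061109469
```

View pics/y_scene.png

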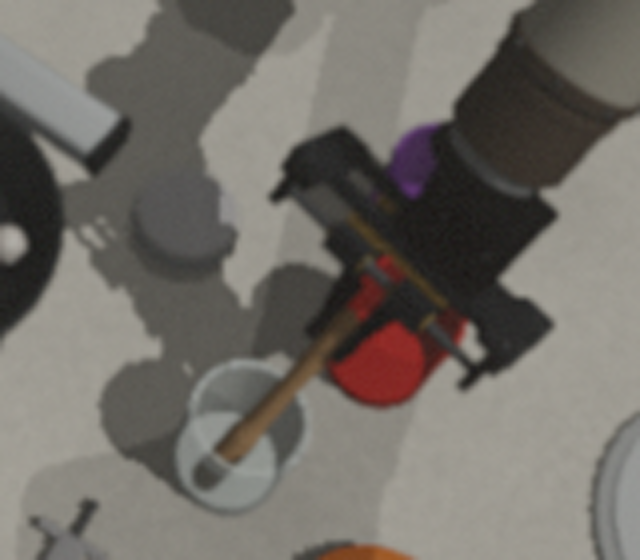

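View pics/y_wrist.png

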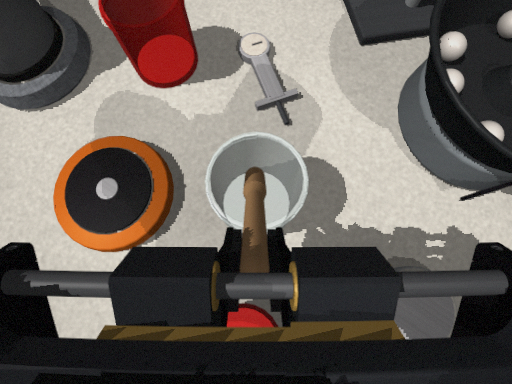

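The stick is in the jar, with the thick end near the floor (light contact, about 3 N). Releasing.

Emit:
{"name": "play_rows", "arguments": {"plan": [[[0,0,0,0,0,0],[0,0,0,0,0,0],[0,0,0,0,0,0],[0,0,0,0,0,0],[0,0,0,0,0,0]]], "hand": 1}}

```text
time_s: 33.83
tcp_pos: [0.4743, 0.329, 0.1368]
ee_rot: [[0.519, -0.087, -0.85], [-0.044, -0.996, 0.074], [-0.853, -0.001, -0.521]]
wrist_force: [0.5, 0.5, 0.1]
gripper_width: 0.66
```

Emit:
{"name": "play_rows", "arguments": {"plan": [[[0,0,0,0,0,0],[0,0,0,0,0,0],[0,0,0,0,0,0],[0,0,0,0,0,0],[0,0,0,0,0,0]]]}}

```text
time_s: 34.45
tcp_pos: [0.4744, 0.3289, 0.1367]
ee_rot: [[0.519, -0.087, -0.85], [-0.045, -0.996, 0.074], [-0.854, -0.001, -0.521]]
wrist_force: [0.3, -0.1, -0.3]
gripper_width: 0.995
```

```bash
python3 look.py z wrist,0,0,512,384,1;
```

```text
t 34.45 p [0.474 0.329 0.137] j [ 56.805  12.115 -48.296  65.747 -30.214 -30.309] f [ 0.278 -0.103 -0.349] w 0.994883001000442
tilt 31.403200031327206 psi -4.903788946806344
```

View pics/z_wrist.png

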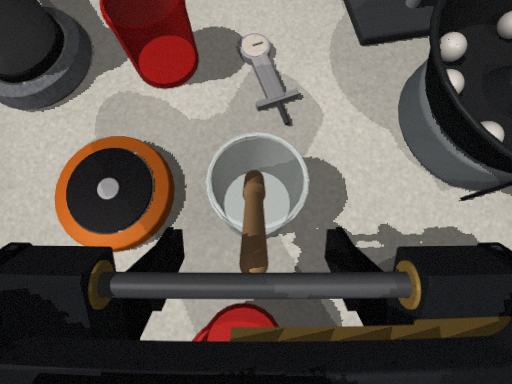

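The stick rests in the jar (top at wrist (255,268)) and the fingers are open to both sides of it. Backing out along the axis.

Emit:
{"name": "play_rows", "arguments": {"plan": [[[-2,0,0,0,0,0],[-5,0,0,0,0,0],[-8,0,0,0,0,0],[-11,0,0,0,0,0],[-13,0,0,0,0,0]]]}}

```text
time_s: 35.12
tcp_pos: [0.4062, 0.3352, 0.249]
ee_rot: [[0.519, -0.086, -0.85], [-0.043, -0.996, 0.075], [-0.853, -0.003, -0.521]]
wrist_force: [0.2, 0.9, 0.0]
gripper_width: 0.999
```

Emit:
{"name": "play_rows", "arguments": {"plan": [[[-2,0,0,0,0,0],[-4,0,0,0,0,0],[-4,0,0,0,0,0],[-4,0,0,0,0,0]]]}}

```text
time_s: 35.62
tcp_pos: [0.3861, 0.336, 0.2809]
ee_rot: [[0.519, -0.087, -0.851], [-0.046, -0.996, 0.074], [-0.854, 0.0, -0.521]]
wrist_force: [-0.8, 0.0, -0.3]
gripper_width: 1.0
```

```bash
python3 look.py zz scene,170,110,220,190,3.4 side,100,90,200,200,3
```

```text
t 35.625 p [0.386 0.336 0.281] j [ 76.226  -0.943 -36.268  38.326 -56.064 -13.55 ] f [-0.754  0.008 -0.345] w 0.9998419583766397
tilt 31.36927073688576 psi -5.02888904361903
```

View pics/zz_scene.png

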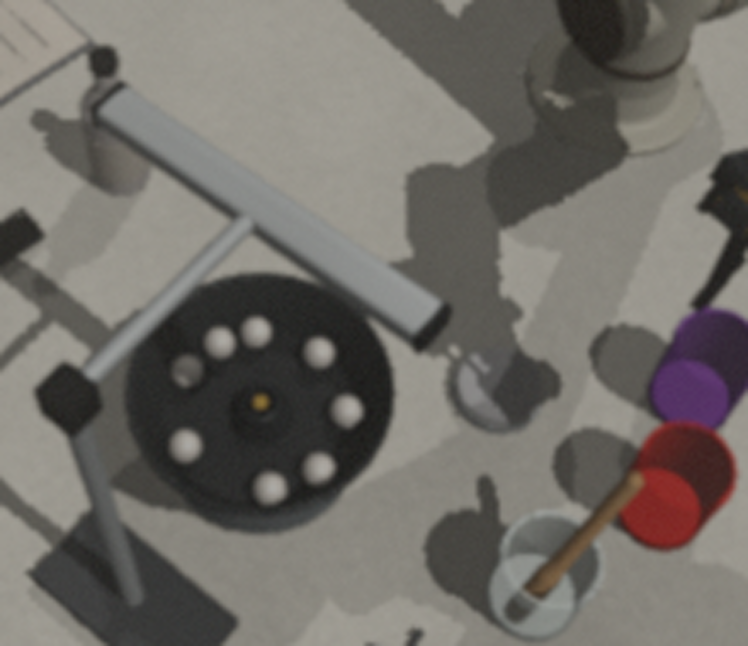

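View pics/zz_side.png

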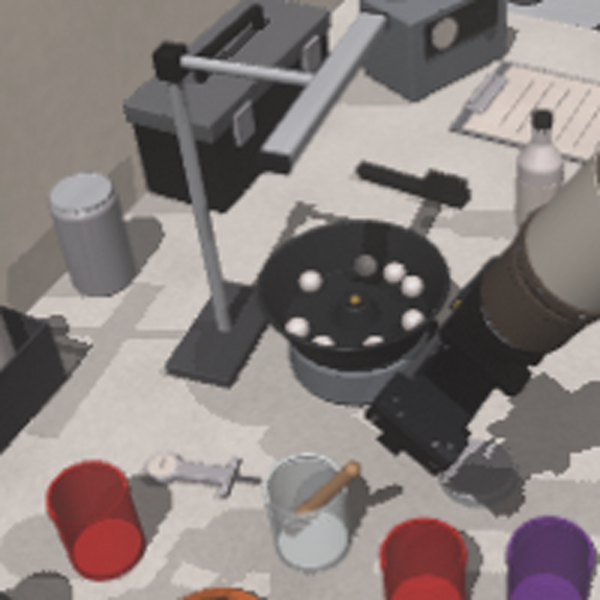

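```bash
python3 -c "
from path import *
s=r.get_calibration('scene');t=r.get_calibration('side')
st=[(258,389),(302,386),(348,415),(355,461),(327,501),(263,505),(226,472),(215,420)]
st=plane(s,[(170+a/3.7,110+b/3.7) for a,b in st],.094)
n=plane(s,[(170+a/3.4,110+b/3.4) for a,b in ((257,331),(319,351),(347,411),(319,468),(270,488),(185,445),(187,372),(220,342))],.094)
for a in n: d=np.linalg.norm(st-a,axis=1); print((a-B)[:2]*1000,'r',np.hypot(*(a-B)[:2])*1000,np.round(d*1000))
print(tri(s,(170+636/3.4,110+481/3.4),t,(100+353/3,90+467/3)))
print('jar floor',plane(s,(170+534/3.4,110+597/3.4),.006))
r.sense()
r.finish_job()"
```

```text
[-49.215 -57.275] r 75.51518051879262 [ 32.  31.  76. 111. 133. 131. 110.  76.]
[-76.132  -3.896] r 76.23127577671133 [ 74.  38.  31.  72. 108. 129. 127. 114.]
[-52.6    55.794] r 76.6796750631757 [111.  83.  37.  22.  62. 105. 124. 134.]
[ 2.78  77.617] r 77.66649485010545 [129. 115.  83.  42.  17.  66. 101. 132.]
[45.824 62.265] r 77.30992976165861 [129. 128. 110.  77.  36.  33.  74. 116.]
[ 72.472 -16.942] r 74.42634256905028 [ 96. 119. 133. 124. 101.  52.  22.  58.]
[ 24.776 -69.172] r 73.47535433996349 [ 47.  83. 119. 133. 132. 102.  63.  17.]
[-17.031 -71.775] r 73.76761983527399 [ 22.  54.  98. 125. 136. 121.  91.  48.]
(array([0.45 , 0.334, 0.176]), np.float64(0.0043863431647799996))
jar floor [[0.519 0.328 0.006]]
the job is handed in; nothing more can be done
```

I took the stick out of the jar and stirred the stones clockwise for three full turns, coming in at about 33° from vertical under the lamp. I then stood the stick back in the jar thick end down, let go, backed off and handed the job in at about 36 s. No verdict was reported.

**Last checks, from the pictures:**
- **Stones:** all eight are in the bowl, 73–78 mm from its axis. By cyclic order, I estimate each has moved about 22–58 mm.
- **Stone labels:** I could not tell the stones apart by label. Going by the nearest start point instead, the smallest move would be about 17 mm, which is still over the 15 mm needed. That is why I added the third turn.
- **Stick:** it leans in the jar about as it did at the start. Its top measured (0.450, 0.334, 0.176) m, against (0.449, 0.329, 0.176) before. The two views disagreed by about 4 mm on this last reading.
- **Jar:** its floor centre measured within about 3 mm of where it began.
- **Forces:** the highest wrist force I read was about 4 N, and nothing suggested that the lamp was touched. The depth points gave a gap of 10–30 mm to the lamp, but the smallest of these may be noise at its edge.
- **Bystanders:** the polish bottle, gauge, brush and cap looked unmoved in the last pictures. The pad was mostly out of frame there, but it looked unmoved in the wrist picture taken just before I backed off.

**Changes on the way:**
- **Grasp:** joint 6 reached its limit on the first approach, so I used the half-turned grasp.
- **Lean direction:** joint 5 came close to its limit in the bowl, so I swung the stick's lean direction before stirring.

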